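# Snug the rub shaker's cap and shut the teak bin

### The arm

A 7-joint arm with a two-finger parallel gripper is mounted at the origin on the work surface. World frame = base frame: x ahead of the robot, y to its left, z up, the work surface at z = 0. Lengths are in mm, angles in rad, forces in N, time in s.
With the tool pointing down it reaches from about 400 to 750 mm from the base axis. Payload 19.5 kg.
Tool frame: the origin (TCP) lies midway between the tips of the shut fingers; the grasp point (between the pads) lies behind it (grip_depth is the z of the grasp point in the tool frame, in mm); z points along the fingers, y is the direction in which the jaws open and shut (so a half turn about z gives the same grasp; the last joint's range is limited). The gripper opens to 85 mm and grips with 20 to 120 N. Pads are 22 mm wide; open, the fingers measure 114 mm over their backs; the gripper's body (76 mm by 85 mm) begins 54 mm behind the grasp point. The pads swing forward as they close: fully open they stand 13 mm farther back than shut.
Start: joints at [-1.373, 0.707, -0.028, 1.485, 0.022, 0.951, -0.075], TCP at [136.556, 558.522, 231.268] pointing down, gripper open.
Joint ranges: [-2.71, 2.71], [-0.32, 2.16], [-1.57, 1.52], [0, 2.45], [-1.46, 4.6], [0, 2.02], [-2.83, 2.83]. Speed limits (rad/s): [1.89, 1.89, 2.57, 2.57, 3.01, 3.01, 3.01].

### API

Orientations are given as [roll, pitch, yaw] about the fixed x, y, z axes, in that order (R = Rz(yaw) Ry(pitch) Rx(roll)).
In Python, from rig import sense, read_camera, camera_info, hand_in, spot_in, outline_of, grip_depth gives the robot as it stands.
- The arm moves only by the tool send_rows, never from a script. Its argument "moves" is a list of rows, each a list of 7 numbers: the shift along the tool's x, y, z in cm, then the turn, a rotation vector about the tool's x, y, z in rad, then the closure, from -1 (fully open) to 1 (shut). In form: [[dx, dy, dz, wx, wy, wz, claw], ...]. A call has 1 to 5 rows; each row shifts and turns the commanded pose from where the row before left it, along the tool's axes as they then stand; what a row does not reach is not made up. A row lasts 1/12 s, in which the tool goes at most 41.7 mm and 7.16 degrees, less where a joint would pass 70% of its speed; a pose out of reach is approached as far as the arm can. A call with a gripper value outside its range is refused whole. The fingers move at their own pace and stop on an object; "squeeze" is the grip in N (left out, the last holds). Time passes only in rows, so rows that do not move let the fingers close. It gives the time, the measured TCP pose, the force and the opening at its end, in the units of the state.
- sense(): the state, without advancing time (a new reading comes with each control period).
- read_camera(name): name is "scene" or "top" or "wrist"; returns (picture, depth): 480x640x3 uint8, blue, green, red; 480x640 float32, mm along the optical axis (not along the pixel's ray), 0 where there is no reading.
- camera_info(name): a dict with "intrinsics" (3x3 intrinsics, pixels), "R" (3x3) and "t" (3): a world point X has camera coordinates R X + t. Camera axes: x right, y down, z forward; pixel columns grow to the right and rows downward; lengths in mm; the calibration is good to about 2 mm. A picture is of the moment at which its call begins: read the wrist's pose just before it. camera_info takes no time and is no camera call; for the wrist camera it gives the pose at the moment of the call.
- hand_in(): hands the job in, once; it reports no verdict.
Trained networks look in the newest picture that a camera, given by its name, has taken for a name from the list of things; names that differ only in an ending like _2 or _b are one class to them, and where a whole thing is asked for, a point or a joint stands for the part that bears it (a point fixed in the world has none). Each returns a list of dicts, best first, with "score" (0 to 1); they miss things now and then, are a little off and sometimes report something else, mostly with a low value. They report only what shows in the picture. A call takes as long as a camera call.
- spot_in(camera, label): "point" ([x, y, z] in mm, in world coordinates, good to about 4 mm: the middle of the surface that is visible of it).
- outline_of(camera, label): "mask" (480x640 bool, what is visible of it).
The state is a dict: "clock": time; "qpos": joint angles; "joint_vel": joint speeds; "effort": joint torques, N m; "eef_pos": TCP position; "orientation": TCP orientation; "wrist_force": force on the tool from outside, world axes, zero at the start; "ft_torque": the same for the moment, N m; "width": finger opening in mm.
Only numpy, scipy, OpenCV 4.12 (cv2) and the standard library are available. Lean on these libraries where they do the work, as an engineer would, in place of code of your own. Each camera call takes 0.05 s, during which the arm holds its last target.

### The job

The spice-rub shaker in the slant-topped teak bin has been left with a loose cap. Slide the bin's lid open until it is well clear of the shaker, screw the black cap down clockwise until it is snug on its seal without overtightening it, then slide the lid fully shut and let go. Leave the bowl, the brush and the trivet where they are.

Things in the scene. Friction and masses are not known exactly. Their poses are not given: they have to be found in the camera images.
- bin: Slatted teak bin fixed to the ledge, 370 mm long (its y, to the left), 200 mm deep (its x, away from the robot). Origin: centre of the underside, z up. Its top slopes 30 degrees, 83 mm high at the front (robot side), 198 mm at the back. The left half of the slope is a fixed deck; the right half is an open compartment holding the shaker, which the lid covers.
- lid (a joint): Sliding lid of the bin, in m: 0 = fully shut over the right half, 0.17 = fully open, slid left (bin's +y) over the fixed deck. About 2 N of friction; it stays where it is left. The cap is clear of it, with room for fingers, from about 0.15 on.
- lid_grip (a point): Centre of the dark wooden grip bar on the lid: 90 mm long (its x, up the slope), 20 mm thick (its y, the way the lid opens), 30 mm tall (its z, square to the slope, up and towards the robot, 30 degrees from vertical). The lid panel's top surface is 15 mm below this point along z. With the lid shut it is 33 mm straight out along z from the cap's top.
- cap_top (a point): Centre of the top of the shaker's round black fluted cap, 56 mm across, 32 mm tall, straight sided. z: the cap's axis, parallel to lid_grip's z (30 degrees from vertical, towards the robot). x: the white pointer line, turns with the cap. The cap's top lies 8 mm or more below the lid's underside and sinks 1.27 mm per rad of thread. Walls are 50 mm or more from its side.
- thread (a joint): How far the cap is turned down its thread, rad, growing clockwise as seen looking down on the cap. Starts at 1.2 to 2.0 and runs against an even 0.20 N m up to 2.90, where the cap meets its seal and this value stops; any further turn of the cap counts in the joint cap. The cap stays where it is left.
- cap (a joint): Turn of the cap beyond meeting its seal, rad clockwise: 0 until thread reaches 2.90, then torque climbs as 0.26 N m + 0.8 N m per rad. Snug: 0.12 (0.36 N m) or more; about 0.25 (0.46 N m) is good. Past 0.65 (0.78 N m) it is overtightened and spoilt. Turned beyond 0.32 it eases back to 0.32 when let go; below that it stays.
- shaker_board (a point): On the cap's axis, at the top of the pale board round the shaker, 49 mm below the cap's top at thread 0; a white collar 68 mm across stands 5 mm up from the board. The clear shaker is held fast here and does not turn. A green arc on the board, down-slope, shows where the white pointer stands when snug (cap 0.12 to 0.55); a red arc, where it is overtightened.
- bowl: Bystander: empty stainless mixing bowl, 190 mm wide, 75 mm high; origin at the centre of its underside.
- brush: Bystander: red pastry brush, 210 mm long, lying flat; origin at the underside of its middle.
- trivet: Bystander: square black cast iron trivet, 150 mm wide, 20 mm high; origin at the centre of its underside.

How it is judged (in metres and radians):
On the way, in this order (a step that is already met when the one before it is completed fails the run):
1. the lid is slid open clear of the cap (value of joint lid above 0.13 m), for 0.2 s.
2. the cap is turned onto its seal until snug (value of joint cap above 0.12 rad), for 0.2 s.
3. the lid is slid fully shut (value of joint lid below 0.006 m), for 0.2 s.
At the end, for the whole second after the job is handed in: The lid is shut to within 6 mm, the cap is on its seal and snug (turned 0.12 to 0.65 rad past meeting the seal), and bowl, brush and trivet are within 30 mm of where they began (value of joint lid below 0.006 m and value of joint thread above 2.8 rad and value of joint cap between 0.12 and 0.65 rad and distance of each of bowl, brush, trivet from where it was at the start of the episode below 0.03 m); the robot touches nothing.
It fails at once if the cap is overtightened (value of joint cap above 0.65 rad).
It fails at once if the bowl, brush or trivet is pushed away (distance of any of bowl, brush, trivet from where it was at the start of the episode above 0.03 m).
It also fails if it takes over 62 s, if anything falls off the work surface, if the arm or the gripper's body presses on something with over 40 N, if the wrist force passes 120 N, or if a joint passes its speed limit or range.

## Working session

There is one attempt and no reset: what is moved stays moved. The work goes in short steps, Python scripts to look and compute and a tool call to move; the robot and the scene stay as the last step left them, time stands still between calls to the robot, and variables do not carry over. Pictures are saved under pics/ and viewed, and the job is handed in when it is done.

Besides the shell and the picture viewer there is one more tool, called as name(argument=value, ...) on one line, values as JSON. send_rows: Moves the arm, as the interface text tells. Its arguments: {"type":"object","properties":{"moves":{"type":"array"},"squeeze":{"type":"number"}},"required":["moves"]}

```bash
ls; mkdir -p pics
python3 - <<'E'
from rig import *
import cv2,numpy as np
np.set_printoptions(precision=4,suppress=True)
print(sense(),grip_depth)
for c in ["scene","top"]:
    p,d=read_camera(c); cv2.imwrite(f"pics/{c}0.png",p); np.save(f"pics/{c}0d.npy",d)
    i=camera_info(c); print(c,i)
    for l in ["bin","lid_grip","cap_top","bowl","brush","trivet"]:
        print(l,[(r['score'],np.round(r['point'],1)) for r in spot_in(c,l)[:2]])
print(sense()['clock'])
E
```

```text
pics
{'clock': 0.0, 'qpos': array([-1.3727,  0.7071, -0.0276,  1.485 ,  0.022 ,  0.9509, -0.0755]), 'joint_vel': array([ 0.0002,  0.0008,  0.0016, -0.001 ,  0.0006, -0.001 , -0.0018]), 'effort': array([ -0.001 , -88.3228,   1.2347, -23.6171,   0.017 ,   0.0065,
        -0.    ]), 'eef_pos': array([136.4904, 558.2977, 230.8426]), 'orientation': array([-3.1405,  0.    ,  2.9018]), 'wrist_force': array([-0.3922,  0.4526, -0.7512]), 'ft_torque': array([ 0.047 , -0.0655,  0.0011]), 'width': 85.62204723227974} -18.700000000000003
scene {'intrinsics': array([[562.9213,   0.    , 316.1878],
       [  0.    , 562.9213, 248.5314],
       [  0.    ,   0.    ,   1.    ]]), 'R': array([[-0.3802,  0.9248, -0.0178],
       [ 0.7258,  0.2863, -0.6255],
       [-0.5733, -0.2507, -0.78  ]]), 't': array([ 174.5097, -393.5071, 1878.7983])}
bin [(0.66, array([606.6, -34.6, 132.7]))]
lid_grip [(0.94, array([545. , -33.6, 171.3]))]
cap_top [(0.56, array([ 590.5, -147.1,  139.5]))]
bowl [(0.7, array([388.1, 276.6,  34.6]))]
brush [(0.62, array([697.3, -28.7,  15.4]))]
trivet [(0.95, array([ 638.8, -366.3,   20.8]))]
top {'intrinsics': array([[478.6401,   0.    , 316.4203],
       [  0.    , 478.6401, 229.617 ],
       [  0.    ,   0.    ,   1.    ]]), 'R': array([[ 0.0068, -0.9996, -0.0273],
       [-0.9973, -0.0048, -0.0729],
       [ 0.0728,  0.0277, -0.997 ]]), 't': array([  64.3474,  610.4344, 1121.7329])}
bin [(0.95, array([541.1, -54.8, 139.2]))]
lid_grip [(0.62, array([533.4, -44.3, 163. ]))]
cap_top []
bowl [(0.73, array([418.5, 285.6,  28.4])), (0.41, array([ 636.8, -369.4,   22.9]))]
brush [(0.71, array([686.9, -31.6,  13.7]))]
trivet [(0.56, array([ 632.2, -370.2,   20.7]))]
0.7
```

View pics/scene0.png

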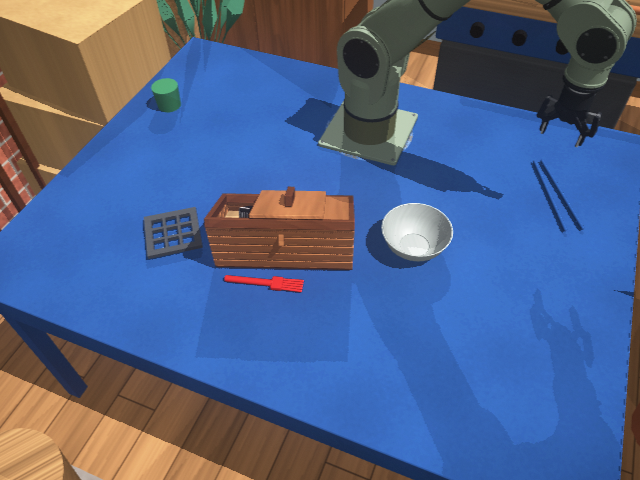

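View pics/top0.png

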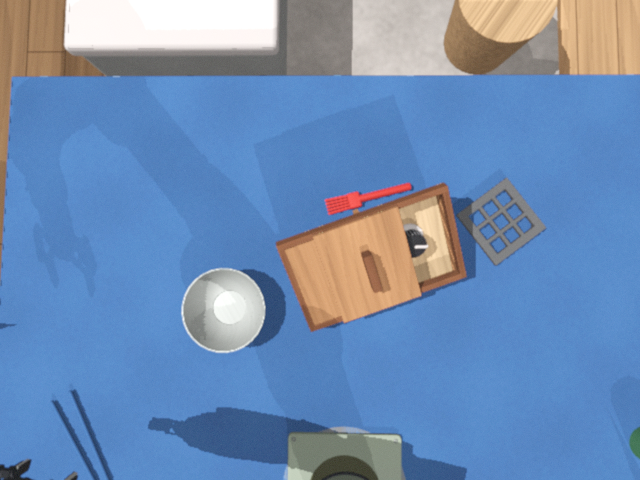

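```bash
cat > h.py <<'E'
from rig import *
import cv2,numpy as np
np.set_printoptions(precision=4,suppress=True)
from scipy.spatial.transform import Rotation as Ro
def cloud(i,d):
    K=np.array(i['intrinsics']);v,u=np.mgrid[:480,:640]
    P=np.stack([(u-K[0,2])/K[0,0]*d,(v-K[1,2])/K[1,1]*d,d],-1)
    return (P-np.array(i['t']))@np.array(i['R'])
def proj(i,X):
    c=np.atleast_2d(X)@np.array(i['R']).T+np.array(i['t']); p=c@np.array(i['intrinsics']).T
    return p[:,:2]/p[:,2:]
E
python3 - <<'E'
from h import *
for c in ["top","scene"]:
    d=np.load(f"pics/{c}0d.npy");i=camera_info(c);P=cloud(i,d)
    m=(d>0)&(P[...,2]>50)&(P[...,2]<240)&(P[...,0]>400)&(P[...,0]<800)&(P[...,1]>-350)&(P[...,1]<180)
    Q=P[m]; print(c,len(Q)); 
    r=cv2.minAreaRect(Q[:,:2].astype(np.float32)); print(r)
    # plane of top: points with z - ransac
    ctr=np.array(r[0])
    rng=np.random.default_rng(0);best=(0,)
    for _ in range(400):
        a=Q[rng.choice(len(Q),3,False)];n=np.cross(a[1]-a[0],a[2]-a[0]);n/=np.linalg.norm(n)+1e-9
        if n[2]<0:n=-n
        if n[2]<.7: continue
        s=abs((Q-a[0])@n)<2
        if s.sum()>best[0]:best=(s.sum(),n,s)
    s=best[2];q=Q[s];cc=q.mean(0);n=np.linalg.svd(q-cc,full_matrices=False)[2][2];n*=np.sign(n[2])
    print("plane",best[0],n,cc,"tilt",np.degrees(np.arccos(n[2])),"yaw",np.degrees(np.arctan2(-n[1],-n[0])))
    h=(Q-cc)@n
    print(np.histogram(h,bins=np.arange(-60,50,4)))
    g=Q[(h>20)&(h<40)];print('grip',len(g),g.mean(0),g.min(0),g.max(0))
    np.save(f"pics/{c}g.npy",g)
    if len(g)>5: print(cv2.minAreaRect(g[:,:2].astype(np.float32)))
E
```

```text
top 16401
((542.2949829101562, -58.801910400390625), (225.73873901367188, 370.0910339355469), 20.023717880249023)
plane 5597 [-0.4746 -0.1704  0.8635] [530.9234 -45.3479 156.9141] tilt 30.284889239628047 yaw 19.746462231495446
(array([  46,   36,   51,   60,   45,   40,  139,  266,  233,  488,  428,
       2667, 1892,  126, 3351, 4037,   70,   14,   12,   16,   15,   60,
        280,   32,    0,    0,    0]), array([-60, -56, -52, -48, -44, -40, -36, -32, -28, -24, -20, -16, -12,
        -8,  -4,   0,   4,   8,  12,  16,  20,  24,  28,  32,  36,  40,
        44,  48]))
grip 387 [510.7822 -51.309  178.7481] [470.2074 -73.674  151.0978] [548.7332 -29.63   201.2772]
((510.0782470703125, -52.03185272216797), (81.37973022460938, 20.05809783935547), 19.880355834960938)
scene 9405
((540.037109375, -57.1890869140625), (230.2692108154297, 370.31658935546875), 19.593233108520508)
plane 1376 [-0.4708 -0.1734  0.865 ] [528.1958 -45.864  155.128 ] tilt 30.11607515799557 yaw 20.22349972872799
(array([ 177,  191,  178,  206,  254,  134,  269,  302,  305,  338,  320,
       1082,  293,  118,  998,  675,   15,   15,   14,   17,   14,   17,
         68,    0,    0,    0,    0]), array([-60, -56, -52, -48, -44, -40, -36, -32, -28, -24, -20, -16, -12,
        -8,  -4,   0,   4,   8,  12,  16,  20,  24,  28,  32,  36,  40,
        44,  48]))
grip 99 [518.9417 -45.7152 182.477 ] [476.4484 -66.8722 158.727 ] [549.7234 -28.5686 202.0999]
((512.809814453125, -48.78092956542969), (73.96756744384766, 19.73457145690918), 19.296653747558594)
```

```bash
cat >> h.py <<'E'
psi=np.radians(20.0);th=np.radians(30)
BX=np.array([np.cos(psi),np.sin(psi),0]);BY=np.array([-np.sin(psi),np.cos(psi),0])
ZT=np.array([BX[0]*.5,BX[1]*.5,-np.cos(th)])
N=-ZT; UP=np.cross(BY,N)
RG=np.column_stack([np.cross(BY,ZT),BY,ZT])
def plan(way,p=None,R=None):
    "way: list of (pos,Rot,n,claw) ; prints rows"
    s=sense()
    if p is None:p=s['eef_pos'];R=Ro.from_euler('xyz',s['orientation']).as_matrix()
    p=np.array(p,float);R=R.copy()
    for pos,Rt,n,claw in way:
        w=Ro.from_matrix(R.T@Rt).as_rotvec(); stp=(np.array(pos)-p)/n
        rows=[]
        for k in range(n):
            goal=np.array(pos)-stp*(n-1-k)
            d=np.round(R.T@(goal-p)/10,2);wr=np.round(w/n,3)
            p=p+R@d*10;R=R@Ro.from_rotvec(wr).as_matrix()
            rows.append([float(x) for x in d]+[float(x) for x in wr]+[claw])
        for a in range(0,n,5):print(rows[a:a+5])
        print('--',p)
E
python3 - <<'E'
from h import *
s=sense();R0=Ro.from_euler('xyz',s['orientation']).as_matrix()
plan([([420,340,260],R0,10,-1),([475,-64,240],RG,12,-1)])
E
```

```text
[[-3.27, -1.45, -0.29, 0.0, 0.0, 0.0, -1], [-3.27, -1.45, -0.28, 0.0, 0.0, 0.0, -1], [-3.28, -1.45, -0.29, 0.0, 0.0, 0.0, -1], [-3.27, -1.45, -0.29, 0.0, 0.0, 0.0, -1], [-3.27, -1.45, -0.29, 0.0, 0.0, 0.0, -1]]
[[-3.27, -1.45, -0.28, 0.0, 0.0, 0.0, -1], [-3.28, -1.45, -0.29, 0.0, 0.0, 0.0, -1], [-3.27, -1.45, -0.29, 0.0, 0.0, 0.0, -1], [-3.27, -1.45, -0.28, 0.0, 0.0, 0.0, -1], [-3.27, -1.45, -0.29, 0.0, 0.0, 0.0, -1]]
-- [419.9769 339.9802 259.9926]
[[-1.24, -3.16, 0.17, -0.013, -0.042, -0.048, -1], [-1.09, -3.22, 0.17, -0.013, -0.042, -0.048, -1], [-0.92, -3.27, 0.18, -0.013, -0.042, -0.048, -1], [-0.76, -3.31, 0.16, -0.013, -0.042, -0.048, -1], [-0.59, -3.35, 0.15, -0.013, -0.042, -0.048, -1]]
[[-0.42, -3.37, 0.13, -0.013, -0.042, -0.048, -1], [-0.25, -3.39, 0.1, -0.013, -0.042, -0.048, -1], [-0.09, -3.4, 0.06, -0.013, -0.042, -0.048, -1], [0.07, -3.4, 0.02, -0.013, -0.042, -0.048, -1], [0.24, -3.4, -0.03, -0.013, -0.042, -0.048, -1]]
[[0.4, -3.37, -0.09, -0.013, -0.042, -0.048, -1], [0.56, -3.36, -0.15, -0.013, -0.042, -0.048, -1]]
-- [475.0024 -64.037  239.971 ]
```

send_rows(moves=[[-3.3,-1.45,-0.3,0,0,0,-1],[-3.3,-1.45,-0.3,0,0,0,-1],[-3.3,-1.45,-0.3,0,0,0,-1],[-3.3,-1.45,-0.3,0,0,0,-1],[-3.3,-1.45,-0.3,0,0,0,-1]])

```text
clock: 1.12
eef_pos: [280.8, 447.7, 246.5]
orientation: [3.142, 0.0, 2.902]
wrist_force: [0.3, -0.0, 0.8]
width: 85.7
```

send_rows(moves=[[-3.3,-1.45,-0.3,0,0,0,-1],[-3.3,-1.45,-0.3,0,0,0,-1],[-3.3,-1.45,-0.3,0,0,0,-1],[-3.3,-1.45,-0.3,0,0,0,-1],[-3.3,-1.45,-0.3,0,0,0,-1]])

```text
clock: 1.53
eef_pos: [423.9, 337.9, 261.6]
orientation: [3.141, 0.0, 2.902]
wrist_force: [0.0, 1.1, -0.0]
width: 85.2
```

send_rows(moves=[[-1.24,-3.15,0.17,-0.013,-0.042,-0.048,-1],[-1.1,-3.2,0.17,-0.013,-0.042,-0.048,-1],[-0.9,-3.25,0.18,-0.013,-0.042,-0.048,-1],[-0.75,-3.3,0.16,-0.013,-0.042,-0.048,-1],[-0.6,-3.35,0.15,-0.013,-0.042,-0.048,-1]])

```text
clock: 1.95
eef_pos: [445.4, 170.3, 253.2]
orientation: [3.102, 0.218, 3.142]
wrist_force: [2.4, -0.7, 0.4]
width: 85.6
```

send_rows(moves=[[-0.4,-3.4,0.13,-0.013,-0.042,-0.048,-1],[-0.25,-3.4,0.1,-0.013,-0.042,-0.048,-1],[-0.1,-3.4,0.06,-0.013,-0.042,-0.048,-1],[0.07,-3.4,0.02,-0.013,-0.042,-0.048,-1],[0.25,-3.4,-0.03,-0.013,-0.042,-0.048,-1]])

```text
clock: 2.37
eef_pos: [465.6, 23.1, 245.4]
orientation: [3.11, 0.407, -2.931]
wrist_force: [-0.3, 0.4, 0.1]
width: 85.3
```

send_rows(moves=[[0.4,-3.4,-0.1,-0.013,-0.042,-0.048,-1],[0.55,-3.4,-0.15,-0.013,-0.042,-0.048,-1],[0,0,0,0,0,0,-1],[0,0,0,0,0,0,-1]])

```text
clock: 2.7
eef_pos: [470.4, -20.7, 242.2]
orientation: [3.12, 0.457, -2.872]
wrist_force: [-0.7, 1.3, -0.2]
width: 85.6
```

Run:
```python
from h import *
s=sense();print(s)
i=camera_info("wrist");p,d=read_camera("wrist");cv2.imwrite("pics/w1.png",p);np.save("pics/w1d.npy",d)
r=outline_of("wrist","lid_grip");P=cloud(i,d)
for a in r[:2]:
    m=a['mask']&(d>0);print(a['score'],m.sum());q=P[m];
    h=q@N;t=np.percentile(h,90);g=q[h>t-6]
    print(t,cv2.minAreaRect((np.column_stack([g@UP,g@BY])).astype(np.float32)),np.median(g@N))
print(BY@[517.2,-49.4,165.9],UP@[517.2,-49.4,165.9],N@[517.2,-49.4,165.9])
plan([([496,-57,205],RG,3,-1),([522.4,-47.5,156.4],RG,4,-1)])
```

```text
{'clock': 2.7, 'qpos': array([ 0.3332,  0.4573, -0.3741,  2.2595,  0.4889,  0.022 ,  1.3894]), 'joint_vel': array([-0.0858, -0.0112,  0.0065, -0.0071, -0.013 ,  0.0067, -0.0144]), 'effort': array([  6.532 , -56.02  ,  -2.636 , -14.1009,   0.462 ,  -2.2579,
         0.5406]), 'eef_pos': array([470.4289, -20.6828, 242.1926]), 'orientation': array([ 3.1197,  0.4566, -2.8717]), 'wrist_force': array([-0.7163,  1.3153, -0.2027]), 'ft_torque': array([-0.1146,  0.446 , -0.0133]), 'width': 85.63185406897084}
0.71 110967
-104.99646692663164 ((485.47186279296875, -223.15695190429688), (182.31605529785156, 225.34388732910156), 89.94597625732422) -106.16446773395234
-223.31363359485977 489.2139730372306 -90.88299970725353
[[0.14, -1.5, 1.29, -0.005, -0.022, -0.022, -1], [0.19, -1.5, 1.29, -0.005, -0.022, -0.022, -1], [0.26, -1.5, 1.27, -0.005, -0.022, -0.022, -1]]
-- [495.9975 -56.9642 204.9823]
[[0.0, -0.01, 1.4, 0.0, 0.0, -0.0, -1], [0.0, -0.0, 1.4, 0.0, 0.0, -0.0, -1], [0.0, -0.01, 1.41, 0.0, 0.0, -0.0, -1], [0.0, -0.0, 1.4, 0.0, 0.0, -0.0, -1]]
-- [522.4078 -47.4802 156.4045]
```

```bash
cat > fk.py <<'E'
from h import *
import itertools
from scipy.optimize import least_squares
E=Ro.from_euler
def fk(q,par,sg):
    h,L1,L2,L3,a1,a2,c7=par
    s1,s3,s5,s7=sg
    p=np.array([0,0,h]);R=E('z',s1*q[0])*E('y',q[1])
    p=p+R.apply([a1,0,L1]);R=R*E('z',s3*q[2])*E('y',q[3])
    p=p+R.apply([a2,0,L2]);R=R*E('z',s5*q[4])*E('y',q[5])
    p=p+R.apply([0,0,L3]);R=R*E('z',s7*q[6]+c7)
    return p,R
data=[([-1.3727,0.7071,-0.0276,1.485,0.022,0.9509,-0.0755],[136.4904,558.2977,230.8426],[-3.1405,0,2.9018]),
([0.3332,0.4573,-0.3741,2.2595,0.4889,0.022,1.3894],[470.4289,-20.6828,242.1926],[3.1197,0.4566,-2.8717])]
def fit(sg):
    def f(x):
        r=[]
        for q,p,o in data:
            P,R=fk(q,x,sg);r+=list((P-p)/5);r+=list((R.inv()*E('xyz',o)).as_rotvec()*100)
        return np.r_[r,(x[4:6])/200]
    return min((least_squares(f,[350,400,400,250,0,0,c]) for c in (0,1.57,3.14,-1.57)),key=lambda r:r.cost)
if __name__=="__main__":
    for sg in itertools.product([1,-1],repeat=4):
        r=fit(sg);print(sg,r.cost,r.x)
E
python3 fk.py
```

```text
(1, 1, 1, 1) 3474.224130979772 [-7020.1819  4315.1698 -2600.784   1455.9497 -3273.8011 -2193.1572
    -1.5734]
(1, 1, 1, -1) 10734.165947565865 [-7020.1816  4315.1696 -2600.7839  1455.9497 -3273.8009 -2193.1571
    -0.2644]
(1, 1, -1, 1) 1551.2768765599806 [-5853.6533  3398.8171 -2334.3863  1176.6338 -2621.1982 -1996.06
    -1.0733]
(1, 1, -1, -1) 22700.32083703456 [-5853.6522  3398.8164 -2334.386   1176.6337 -2621.1977 -1996.0597
     0.2348]
(1, -1, 1, 1) 2610.925660359339 [ 7014.7113 -5348.9728   635.1578  -578.3536  3706.3943   649.1643
     4.9679]
(1, -1, 1, -1) 16185.515864286945 [ 7014.7121 -5348.9732   635.158   -578.3536  3706.3946   649.1644
    -0.0075]
(1, -1, -1, 1) 2035.364194668843 [ 9330.2883 -6975.4468  1188.0904  -920.2786  4839.4827  1081.0027
    -0.8154]
(1, -1, -1, -1) 23065.909643062427 [ 9330.2882 -6975.4467  1188.0904  -920.2786  4839.4826  1081.0026
    -2.6368]
(-1, 1, 1, 1) 10823.202805841825 [ -44.0615  -10.06     45.8726 -635.717   634.2494 -105.3383    2.614 ]
(-1, 1, 1, -1) 6386.068998643753 [ -44.0557  -10.0638   45.874  -635.7175  634.252  -105.3371    0.8078]
(-1, 1, -1, 1) 22296.557837483226 [ 225.5663 -126.8499  119.3563 -595.3821  704.9642  -39.744     3.1066]
(-1, 1, -1, -1) 2149.348950074352 [ 225.5643 -126.8486  119.3559 -595.3819  704.9633  -39.7444    1.3028]
(-1, -1, 1, 1) 14447.144484313945 [-868.4123 1154.9097  -19.7656  263.0908 -407.2358 -257.372     2.8969]
(-1, -1, 1, -1) 2298.6819267840215 [-868.4099 1154.9082  -19.765   263.0906 -407.2348 -257.3715    1.0692]
(-1, -1, -1, 1) 21473.787475430858 [-922.8514 1220.4786  -29.3392  301.3026 -456.9229 -261.7606    0.2569]
(-1, -1, -1, -1) 13.654588662576494 [-922.8502 1220.4779  -29.3389  301.3025 -456.9224 -261.7604    1.5708]
```

View pics/w1.png

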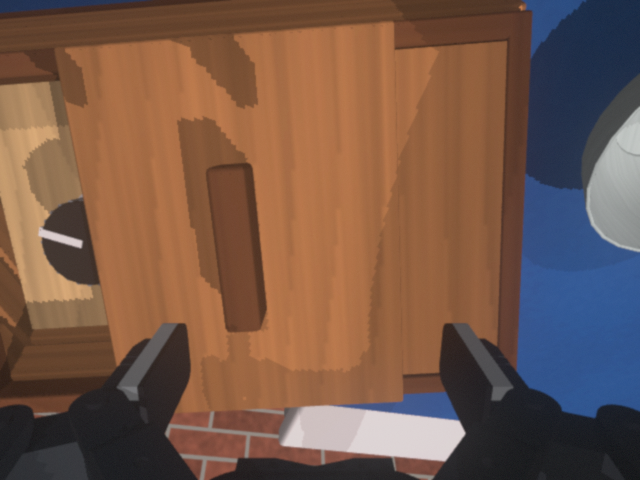

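Run:
```python
from fk import *
sg=(-1,-1,-1,-1)
for w in (1000,20,5):
    def f(x):
        r=[]
        for q,p,o in data:
            P,R=fk(q,x,sg);r+=list((P-p)/5);r+=list((R.inv()*E('xyz',o)).as_rotvec()*100)
        return np.r_[r,(x[4:6])/w,(x[:4]-[350,400,400,250])/500]
    r=least_squares(f,[350,400,400,250,0,0,1.57]);print(r.cost,r.x,r.fun)
```

```text
15.14258773309109 [-740.3508 1103.8808   14.9891  287.9122 -377.2531 -225.6298    1.5708] [-4.7001  0.7962 -0.0135 -0.0011  0.0047  0.0028  0.0893 -0.1455  0.0353
 -0.0067 -0.0085 -0.0028 -0.3773 -0.2256 -2.1807  1.4078 -0.77    0.0758]
20.622873392901585 [151.0832 553.3015 230.756  232.3629   9.6492 -35.5723   1.5708] [-5.9014  1.2975 -0.617  -0.0011  0.0047  0.0028 -0.2633  0.3686  0.621
 -0.0067 -0.0085 -0.0028  0.4825 -1.7786 -0.3978  0.3066 -0.3385 -0.0353]
25.544291847247138 [187.6742 574.5975 244.593  263.9113   2.6109  -6.6704   1.5708] [-5.8763  1.8783 -1.7662 -0.0011  0.0047  0.0028 -1.0291  1.8283  1.7694
 -0.0067 -0.0085 -0.0028  0.5222 -1.3341 -0.3247  0.3492 -0.3108  0.0278]
```

Run:
```python
from h import *
s=sense()
R=Ro.from_euler('xyz',s['orientation']).as_matrix()
plan([([500,-58,205],R,3,-1)])
print((R.T@RG), Ro.from_matrix(R.T@RG).as_rotvec())
```

```text
[[0.03, -1.57, 1.35, 0.0, 0.0, 0.0, -1], [0.03, -1.57, 1.34, 0.0, 0.0, 0.0, -1], [0.02, -1.56, 1.35, 0.0, 0.0, 0.0, -1]]
-- [500.0451 -57.9408 204.9883]
[[ 0.9956  0.0671 -0.0653]
 [-0.0662  0.9977  0.0157]
 [ 0.0662 -0.0113  0.9977]] [-0.0136 -0.0658 -0.0667]
```

send_rows(moves=[[0.03,-1.57,1.35,0,0,-0.022,-1],[0.06,-1.57,1.35,0,0,-0.022,-1],[0.1,-1.56,1.35,0,0,-0.022,-1],[0,0,0,0,0,0,-1]])

```text
clock: 3.13
eef_pos: [502.7, -60.1, 206.1]
orientation: [-3.133, 0.452, -2.793]
wrist_force: [1.0, -0.1, 0.3]
width: 85.4
```

Run:
```python
from h import *
s=sense();print(s['qpos'],s['eef_pos'],s['orientation'])
```

```text
[ 0.4122  0.5783 -0.3697  2.1857  0.5713  0.0004  1.4861] [502.6977 -60.0953 206.1162] [-3.1329  0.452  -2.7928]
```

Run:
```python
from h import *
s=sense()
R=Ro.from_euler('xyz',s['orientation']).as_matrix()
plan([([522.4,-47.5,158],R,4,-1)])
i=camera_info("wrist");p,d=read_camera("wrist");P=cloud(i,d)
h=P@N;m=(d>0)&(h>-83)&(h<-68)&(P[...,0]<620)&(P[...,1]<50)&(P[...,1]>-150)
g=P[m];print(m.sum(),np.median(g@N),cv2.minAreaRect((np.column_stack([g@UP,g@BY])).astype(np.float32)))
m=(d>0)&(h>-113)&(h<-98);print(np.median(h[m]))
print(np.histogram(h[d>0],bins=np.arange(-140,-40,4)))
```

```text
[[0.01, 0.14, 1.33, 0.0, 0.0, 0.0, -1], [0.01, 0.14, 1.33, 0.0, 0.0, 0.0, -1], [0.02, 0.14, 1.33, 0.0, 0.0, 0.0, -1], [0.01, 0.14, 1.33, 0.0, 0.0, 0.0, -1]]
-- [522.3748 -47.475  157.9977]
9131 -76.43597424506856 ((485.33642578125, -223.12545776367188), (20.04327964782715, 89.54597473144531), 89.93600463867188)
-106.25591778496201
(array([  1516,   2564,   2779,  10861,   7596,  43006,      2,    679,
       143697,     74,      5,     34,     20,     22,     47,   6684,
         2402,      0,      0,      0,      0,      0,      0,      0]), array([-140, -136, -132, -128, -124, -120, -116, -112, -108, -104, -100,
        -96,  -92,  -88,  -84,  -80,  -76,  -72,  -68,  -64,  -60,  -56,
        -52,  -48,  -44]))
```

send_rows(moves=[[0,0.14,1.33,0,0,0,-1],[0,0.14,1.33,0,0,0,-1],[0,0.14,1.33,0,0,0,-1],[0,0.14,1.33,0,0,0,-1],[0,0,0,0,0,0,0.5]], squeeze=40)

```text
clock: 3.6
eef_pos: [532.2, -50.4, 173.2]
orientation: [3.135, 0.43, -2.793]
wrist_force: [0.3, 0.9, -0.5]
width: 75.4
```

send_rows(moves=[[0,0,0,0,0,0,1],[0,0,0,0,0,0,1],[0,0,0,0,0,0,1],[0,0,0,0,0,0,1]])

```text
clock: 3.93
eef_pos: [530.9, -51.7, 175.2]
orientation: [3.137, 0.431, -2.794]
wrist_force: [-1.7, 2.4, 2.4]
width: 25.5
```

Run:
```python
from h import *
s=sense();print(s['qpos'],s['eef_pos'],s['orientation'],s['wrist_force'],s['width'])
R=Ro.from_euler('xyz',s['orientation']).as_matrix()
print(R.T@BY, R.T@RG)
```

```text
[ 0.3469  0.6629 -0.3234  2.1178  0.5095  0.      1.5372] [530.9073 -51.7038 175.2096] [ 3.1367  0.4315 -2.794 ] [-1.7351  2.383   2.4316] 25.4875316656036
[0.0014 1.     0.0043] [[ 0.9958  0.0014 -0.092 ]
 [-0.0018  1.     -0.0042]
 [ 0.092   0.0043  0.9958]]
```

send_rows(moves=[[0,0,0,0,0,0,0],[0,0,0,0,0,0,0],[0,0,0,0,0.07,0,0],[0,0,0,0,0.07,0,0],[0,0,0,0,0.07,0,0]])

```text
clock: 4.35
eef_pos: [530.8, -52.0, 175.4]
orientation: [3.137, 0.218, -2.794]
wrist_force: [0.5, -0.8, 0.4]
width: 42.6
```

Run:
```python
from h import *
s=sense();print(s['qpos'],s['eef_pos'],s['orientation'],s['wrist_force'],s['width'])
R=Ro.from_euler('xyz',s['orientation']).as_matrix()
tgt=485.3*UP-223.1*BY+(-91.3)*N
print(tgt,R[:,2]); plan([(tgt+N*(-6),R,2,0)])
```

```text
[ 0.3371  0.6861 -0.4269  1.9155  0.4616  0.4183  1.5373] [530.8418 -51.9635 175.3981] [ 3.1369  0.2181 -2.7936] [ 0.4777 -0.8266  0.3861] 42.607220193724174
[514.1377 -50.2873 163.5819] [ 0.2018  0.0782 -0.9763]
[[0.78, 0.36, 0.7, 0.0, 0.0, 0.0, 0], [0.77, 0.36, 0.7, 0.0, 0.0, 0.0, 0]]
-- [516.9786 -49.2627 158.4096]
```

send_rows(moves=[[0.78,0.36,0.7,0,0,0,0],[0.77,0.36,0.7,0,0,0,0],[0,0,0,0,0,0,0.5],[0,0,0,0,0,0,1],[0,0,0,0,0,0,1]])

```text
clock: 4.77
eef_pos: [517.1, -49.3, 158.0]
orientation: [3.137, 0.22, -2.793]
wrist_force: [-3.3, -0.7, -4.1]
width: 19.0
```

send_rows(moves=[[0,0,0,0,0,0,1],[0,0,0,0,0,0,1],[0,0,0,0,0,0,1]])

```text
clock: 5.02
eef_pos: [517.1, -49.3, 158.0]
orientation: [3.137, 0.221, -2.793]
wrist_force: [-4.6, -2.7, 0.5]
width: 18.8
```

Run:
```python
from h import *
s=sense();print(s['qpos'],s['eef_pos'],s['orientation'],s['wrist_force'],s['width'])
R=Ro.from_euler('xyz',s['orientation']).as_matrix()
print(R.T@BY*10, BY@s['eef_pos'],UP@s['eef_pos'],N@s['eef_pos'])
```

```text
[ 0.3072  0.6965 -0.3757  1.9851  0.4907  0.3244  1.5043] [517.1407 -49.2839 157.9664] [ 3.137   0.2207 -2.7933] [-4.5514 -2.6715  0.4515] 18.826017461852686
[0.0078 9.9999 0.0439] -223.18424423996925 485.23333724620073 -97.7456665905778
```

send_rows(moves=[[0,0.5,0,0,0,0,1],[0,1,0,0,0,0,1],[0,1,0.01,0,0,0,1],[0,1,0.01,0,0,0,1],[0,1,0,0,0,0,1]])

```text
clock: 5.43
eef_pos: [501.7, -6.8, 158.0]
orientation: [3.137, 0.221, -2.794]
wrist_force: [-2.2, -3.2, -3.7]
width: 18.9
```

send_rows(moves=[[0,0.5,0,0,0,0,1],[0,0.5,0,0,0,0,1],[0,0,0,0,0,0,1]])

```text
clock: 5.68
eef_pos: [498.0, 3.4, 157.9]
orientation: [3.137, 0.22, -2.792]
wrist_force: [-7.2, 0.3, -0.5]
width: 19.1
```

Run:
```python
from h import *
s=sense();print(s['qpos'],s['eef_pos'],s['orientation'],s['wrist_force'],s['width'])
print(BY@s['eef_pos'],UP@s['eef_pos'],N@s['eef_pos'])
p,d=read_camera("top");cv2.imwrite("pics/top1.png",p[130:380,150:600].repeat(2,0).repeat(2,1)[:600,:800])
```

```text
[ 0.1461  0.6653 -0.2918  2.0675  0.4846  0.2441  1.3937] [497.9801   3.3727 157.9467] [ 3.1367  0.2204 -2.792 ] [-7.1921  0.3498 -0.4535] 19.145392893972925
-167.14990164164004 485.2274407071148 -97.7649995682402
```

View pics/top1.png

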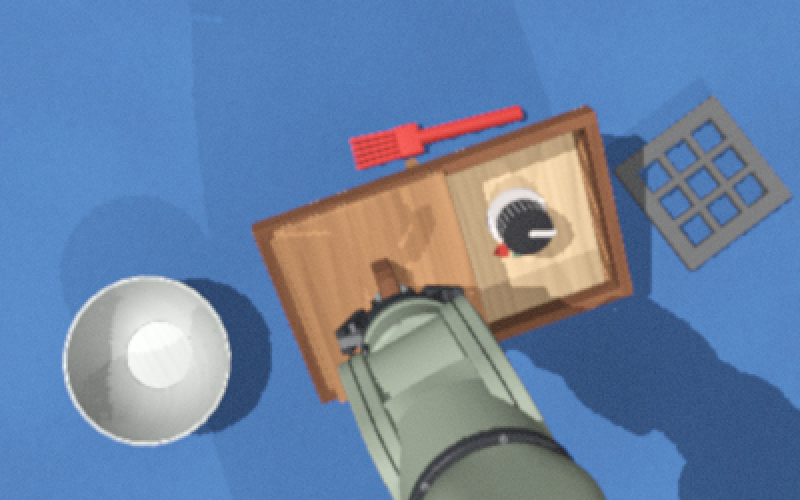

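Run:
```python
from h import *
for c in ("top","scene"):
    p,d=read_camera(c);P=cloud(camera_info(c),d)
    print([(r['score'],r['point'],BY@r['point'],UP@r['point'],N@r['point']) for r in spot_in(c,"cap_top")])
    r=outline_of(c,"cap_top")
    if r:
        m=r[0]['mask']&(d>0);q=P[m];h=q@N;print(m.sum(),np.percentile(h,[5,50,95]))
        t=np.median(h[h>np.percentile(h,50)]);g=q[abs(h-t)<4];print(t,cv2.minEnclosingCircle(np.column_stack([g@UP,g@BY]).astype(np.float32)),len(g))
```

```text
[(0.79, [573.6, -139.3, 131.4], np.float64(-327.0819362870806), np.float64(491.2339501332657), np.float64(-131.88640260149046))]
635 [-151.1028 -126.9726 -123.7157]
-125.47458429021513 ((487.3669128417969, -329.775146484375), 28.609893798828125) 456
[(0.6, [581.8, -133.4, 137.2], np.float64(-324.34231499971423), np.float64(502.5546601034141), np.float64(-131.72515442757364)), (0.17, [532.7, 14.3, 176.1], np.float64(-168.75652587234524), np.float64(525.7956581527935), np.float64(-100.22549996466562))]
240 [-143.5069 -129.9931 -125.703 ]
-126.9540147892032 ((487.2330627441406, -328.0740966796875), 29.719602584838867) 127
```

send_rows(moves=[[0,0,0,0,0,0,0],[0,0,0,0,0,0,-0.3],[0,0,0,0,0,0,-0.6],[0,0,-1.5,0,0,0,-1],[0,0,-2.5,0,0,0,-1]])

```text
clock: 6.45
eef_pos: [490.0, -0.0, 196.1]
orientation: [3.136, 0.219, -2.792]
wrist_force: [1.0, -0.5, 0.5]
width: 78.3
```

```bash
cat > fk.py <<'E'
from h import *
from scipy.optimize import least_squares
E=Ro.from_euler
def fk(q,par):
    h,L1,L2,L3,a0,a1,a2,a3,b1,b2,b3=par
    R=E('z',-q[0]);p=np.array([0,0,h])+R.apply([a0,b1,0]);R=R*E('y',q[1])
    p=p+R.apply([a1,0,L1]);R=R*E('z',-q[2]);R=R*E('y',q[3])
    p=p+R.apply([a2,b2,L2]);R=R*E('z',-q[4])*E('y',q[5])
    p=p+R.apply([a3,b3,L3]);R=R*E('z',-q[6]+np.pi/2)
    return p,R
data=[([-1.3727,0.7071,-0.0276,1.485,0.022,0.9509,-0.0755],[136.4904,558.2977,230.8426],[-3.1405,0,2.9018]),
([0.3332,0.4573,-0.3741,2.2595,0.4889,0.022,1.3894],[470.4289,-20.6828,242.1926],[3.1197,0.4566,-2.8717]),
([ 0.4122,0.5783,-0.3697,2.1857,0.5713,0.0004,1.4861],[502.6977,-60.0953,206.1162],[-3.1329,0.452,-2.7928]),
([ 0.3469,0.6629,-0.3234,2.1178,0.5095,0.,1.5372],[530.9073,-51.7038,175.2096],[3.1367,0.4315,-2.794 ]),
([ 0.3371,0.6861,-0.4269,1.9155,0.4616,0.4183,1.5373],[530.8418,-51.9635,175.3981],[3.1369,0.2181,-2.7936]),
([ 0.3072,0.6965,-0.3757,1.9851,0.4907,0.3244,1.5043],[517.1407,-49.2839,157.9664],[3.137,0.2207,-2.7933]),
([ 0.1461,0.6653,-0.2918,2.0675,0.4846,0.2441,1.3937],[497.9801,3.3727,157.9467],[3.1367,0.2204,-2.792 ])]
def f(x):
    r=[]
    for q,p,o in data:
        P,R=fk(q,x);r+=list((P-p)/1.)
    return np.r_[r,x[4:]/100,(x[:4]-[350,400,400,250])/500]
PAR=least_squares(f,[350,400,400,250]+[0]*7).x
def ik(p,R,q0,n=30,seed=0):
    lo=np.array([-2.71,-.32,-1.57,0,-1.46,0,-2.83]);hi=np.array([2.71,2.16,1.52,2.45,4.6,2.02,2.83])
    rng=np.random.default_rng(seed);out=[]
    for k in range(n):
        x0=np.clip(q0 if k==0 else rng.uniform(lo,hi),lo+.01,hi-.01)
        def g(q):
            P,Rq=fk(q,PAR);return np.r_[(P-p)/100,(Rq.inv()*Ro.from_matrix(R)).as_rotvec()*2,(q-q0)*.002]
        r=least_squares(g,x0,bounds=(lo,hi));P,Rq=fk(r.x,PAR)
        out.append((np.linalg.norm(P-p),np.degrees((Rq.inv()*Ro.from_matrix(R)).magnitude()),r.x))
    return out
if __name__=="__main__":
    r=f(PAR);print(PAR);print(np.abs(r[:21]).max(),r[:21])
E
python3 fk.py
python3 - <<'E'
from h import *
s=sense();print(s['qpos'],s['eef_pos'],s['orientation'],s['wrist_force'],s['width'])
E
```

```text
[313.1393 520.9563 290.0039 309.1911  -0.0867   0.1161  -0.0414   0.0603
 -10.089  -21.5359  -0.3   ]
0.0351880772832871 [-0.0011 -0.0007 -0.004  -0.0018 -0.0284  0.003   0.0003  0.0352 -0.0083
  0.0037 -0.0054 -0.0066  0.0158 -0.0328  0.0216 -0.0131  0.022  -0.0057
 -0.0036  0.0083  0.0001]
[ 0.2161  0.5925 -0.3881  2.0419  0.4409  0.3604  1.433 ] [489.9839  -0.0093 196.1244] [ 3.1357  0.2192 -2.7923] [ 1.0159 -0.5195  0.5146] 78.33101506134714
```

```bash
cat > s.py <<'E'
from fk import *
C=lambda dn:486*UP-329*BY+(-125-dn)*N
q0=np.array([ 0.2161,0.5925,-0.3881,2.0419,0.4409,0.3604,1.433 ])
for dn in (24,-40):
  for phi in np.arange(-3,3.1,1.0):
    R=RG@Ro.from_rotvec([0,0,phi]).as_matrix()
    ok=[o for o in ik(C(dn),R,q0,12) if o[0]<.5 and o[1]<.5]
    print(dn,phi,len(ok))
    for o in ok[:6]:print('   ',np.round(o[2],2))
E
python3 s.py
```

```text
24 -3.0 6
    [ 0.64  0.89 -0.53  2.    2.47  0.11  2.83]
    [ 0.91  1.1  -1.16  1.99  1.71  0.63 -2.57]
    [ 0.64  0.89 -0.53  2.    2.47  0.11  2.83]
    [ 0.91  1.1  -1.16  1.99  1.71  0.63 -2.57]
    [ 0.64  0.89 -0.53  2.    2.47  0.11  2.83]
    [ 0.64  0.89 -0.53  2.    2.47  0.11  2.83]
24 -2.0 4
    [ 0.73  0.93 -0.71  1.99  1.93  0.22  2.4 ]
    [ 0.73  0.93 -0.71  1.99  1.93  0.22  2.4 ]
    [ 0.73  0.93 -0.71  1.99  1.93  0.22  2.4 ]
    [ 0.73  0.93 -0.71  1.99  1.93  0.22  2.4 ]
24 -1.0 4
    [ 0.79  0.97 -0.83  1.99  1.81  0.32  1.54]
    [ 0.79  0.97 -0.83  1.99  1.81  0.32  1.54]
    [ 0.79  0.97 -0.83  1.99  1.81  0.32  1.54]
    [ 0.79  0.97 -0.83  1.99  1.81  0.32  1.54]
24 0.0 3
    [ 0.83  1.   -0.93  1.99  1.76  0.41  0.61]
    [ 0.83  1.   -0.93  1.99  1.76  0.41  0.61]
    [ 0.83  1.   -0.93  1.99  1.76  0.41  0.61]
24 1.0 5
    [ 0.86  1.03 -1.01  1.99  1.74  0.48 -0.35]
    [-0.15  1.17  1.13  2.02  4.45  1.32  2.83]
    [ 0.86  1.03 -1.01  1.99  1.74  0.48 -0.35]
    [ 0.86  1.03 -1.01  1.99  1.74  0.48 -0.35]
    [ 0.86  1.03 -1.01  1.99  1.74  0.48 -0.
[... 1941 characters left out ...]
1  1.14]
    [ 0.68  0.75 -0.51  2.03  0.15  0.01  1.14]
    [ 0.68  0.75 -0.51  2.03  0.15  0.01  1.14]
-40 2.0 9
    [ 0.68  0.75 -0.5   2.03 -0.36  0.01  0.64]
    [ 0.68  0.75 -0.5   2.03 -0.36  0.01  0.64]
    [ 0.68  0.75 -0.5   2.04  3.74  0.    2.83]
    [ 0.68  0.75 -0.5   2.03 -0.36  0.01  0.64]
    [ 0.68  0.75 -0.5   2.03 -0.36  0.01  0.64]
    [ 0.68  0.75 -0.5   2.03 -0.36  0.01  0.64]
-40 3.0 9
    [ 0.67  0.75 -0.48  2.03 -0.86  0.02  0.15]
    [ 0.67  0.75 -0.48  2.03 -0.86  0.02  0.15]
    [ 0.68  0.75 -0.5   2.04  2.74  0.    2.83]
    [ 0.67  0.75 -0.48  2.03 -0.86  0.02  0.15]
    [ 0.67  0.75 -0.48  2.03 -0.86  0.02  0.15]
    [ 0.67  0.75 -0.48  2.03 -0.86  0.02  0.15]
```

```bash
cat > sim.py <<'E'
from fk import *
lo=np.array([-2.71,-.32,-1.57,0,-1.46,0,-2.83]);hi=np.array([2.71,2.16,1.52,2.45,4.6,2.02,2.83])
def step(q,p,R,lam=.02):
    def g(x):
        P,Rq=fk(x,PAR);return np.r_[(P-p)/100,(Rq.inv()*Ro.from_matrix(R)).as_rotvec()*2,(x-q)*lam]
    r=least_squares(g,np.clip(q,lo+1e-4,hi-1e-4),bounds=(lo,hi)).x;P,Rq=fk(r,PAR)
    return r,np.linalg.norm(P-p),np.degrees((Rq.inv()*Ro.from_matrix(R)).magnitude())
def run(q,p,R,way,lam=.02):
    for pos,Rt,n in way:
        w=Ro.from_matrix(R.T@Rt).as_rotvec();R0=R;p0=np.array(p)
        for k in range(1,n+1):
            pp=p0+(pos-p0)*k/n;Rk=R0@Ro.from_rotvec(w*k/n).as_matrix()
            qn,e,a=step(q,pp,Rk,lam);
            if k==n or k==n//2 or abs(qn-q).max()>.15: print(k,np.round(qn,2),'err %.1f %.1f'%(e,a),'dq %.2f'%abs(qn-q).max())
            q=qn
        p,R=pos,Rt;print('--')
    return q
C=lambda dn:486*UP-329*BY+(-125-dn)*N
if __name__=="__main__":
    q=np.array([0.2161,0.5925,-0.3881,2.0419,0.4409,0.3604,1.433]);p=np.array([490,0,196.1]);R=Ro.from_euler('xyz',[3.1357,.2192,-2.7923]).as_matrix()
    print("A");run(q,p,R,[(C(-30)+[0,0,10],R,5),(C(-30)+[0,0,10],RG,5),(C(24),RG,10),(C(26),RG@Ro.from_rotvec([0,0,1.9]).as_matrix(),20)])
    # B: side lean first
    Rl=RG@Ro.from_rotvec([0.3,0,0]).as_matrix();Rm=RG@Ro.from_rotvec([-0.3,0,0]).as_matrix()
    for n,L in (("+",Rl),("-",Rm)):
        print("B",n);run(q,p,R,[(C(-30)+[0,0,10],R,5),(C(-30)+[0,0,10],L,5),(C(-10),RG,5),(C(24),RG,10),(C(26),RG@Ro.from_rotvec([0,0,1.9]).as_matrix(),20)])
E
python3 sim.py
```

```text
A
2 [ 0.37  0.65 -0.44  1.95  0.45  0.42  1.56] err 0.0 0.0 dq 0.07
5 [ 0.56  0.76 -0.51  1.76  0.45  0.54  1.75] err 0.0 0.0 dq 0.07
--
2 [ 0.61  0.75 -0.53  1.87  0.47  0.34  1.75] err 0.0 0.0 dq 0.10
5 [ 0.68  0.75 -0.52  2.02  0.51  0.03  1.77] err 0.0 0.0 dq 0.11
--
5 [ 0.63  0.81 -0.47  1.99  0.44  0.    1.85] err 1.1 0.9 dq 0.04
10 [ 0.6   0.87 -0.45  1.95  0.08  0.    2.21] err 2.6 2.1 dq 0.09
--
10 [ 0.6   0.87 -0.45  1.95 -1.05  0.    2.4 ] err 2.6 2.1 dq 0.08
20 [ 0.6   0.87 -0.45  1.95 -1.46  0.    1.85] err 2.7 2.1 dq 0.09
--
B +
2 [ 0.37  0.65 -0.44  1.95  0.45  0.42  1.56] err 0.0 0.0 dq 0.07
5 [ 0.56  0.76 -0.51  1.76  0.45  0.54  1.75] err 0.0 0.0 dq 0.07
--
1 [ 0.51  0.72 -0.42  1.86  0.5   0.37  1.68] err 0.0 0.0 dq 0.17
2 [ 0.42  0.69 -0.28  1.96  0.53  0.18  1.62] err 0.0 0.0 dq 0.19
3 [ 0.53  0.72 -0.49  2.04  1.58  0.26  0.56] err 0.1 0.1 dq 1.05
4 [ 0.64  0.77 -0.73  2.13  1.94  0.49  0.21] err 0.0 0.0 dq 0.36
5 [ 0.67  0.81 -0.84  2.21  2.12  0.68  0.01] err 0.0 0.0 dq 0.19
--
2 [ 0.72  0.83 -0.8   2.14  2.09  0.48  0.13] err 0.0 0.0 dq 0.10
5 [ 0.69  0.83 -0
[... 306 characters left out ...]
0.0 0.0 dq 0.09
--
B -
2 [ 0.37  0.65 -0.44  1.95  0.45  0.42  1.56] err 0.0 0.0 dq 0.07
5 [ 0.56  0.76 -0.51  1.76  0.45  0.54  1.75] err 0.0 0.0 dq 0.07
--
2 [ 0.74  0.82 -0.69  1.78  0.4   0.49  1.89] err 0.0 0.0 dq 0.09
5 [ 0.98  0.97 -0.95  1.77  0.35  0.5   2.09] err 0.0 0.0 dq 0.08
--
2 [ 0.88  0.89 -0.8   1.87  0.39  0.29  2.  ] err 0.0 0.0 dq 0.10
5 [ 0.64  0.81 -0.48  2.    0.33  0.    1.96] err 1.2 0.9 dq 0.11
--
5 [ 0.62  0.84 -0.46  1.98  0.05  0.    2.24] err 1.9 1.5 dq 0.07
10 [ 0.6   0.87 -0.45  1.95 -0.35  0.    2.64] err 2.6 2.1 dq 0.08
--
10 [ 0.6   0.87 -0.45  1.95 -1.27  0.    2.61] err 2.6 2.1 dq 0.06
20 [ 0.6   0.87 -0.45  1.95 -1.46  0.    1.85] err 2.7 2.1 dq 0.09
--
```

Run:
```python
from sim import *
s=sense();q=s['qpos'];p=s['eef_pos'];R=Ro.from_euler('xyz',s['orientation']).as_matrix()
L=RG@Ro.from_rotvec([0.4,0,0]).as_matrix()
print(C(-50),C(24))
run(q,p,R,[(C(-50),R,6),(C(-50),L,8),(C(-50),RG,8),(C(24),RG,8),(C(26),RG@Ro.from_rotvec([0,0,1.9]).as_matrix(),20)])
plan([(C(-50),R,6,-1),(C(-50),L,8,-1)])
```

```text
[ 543.2688 -152.3808  178.0481] [ 578.0374 -139.7261  113.9622]
3 [ 0.42  0.66 -0.46  1.93  0.45  0.44  1.6 ] err 0.0 0.0 dq 0.06
6 [ 0.58  0.74 -0.52  1.78  0.45  0.54  1.76] err 0.0 0.0 dq 0.05
--
4 [ 0.27  0.66 -0.06  2.05  0.53  0.02  1.57] err 0.0 0.0 dq 0.16
6 [0.17 0.65 0.05 2.06 0.15 0.   1.9 ] err 7.3 5.5 dq 0.26
7 [ 0.12  0.65  0.1   2.05 -0.22  0.    2.23] err 11.1 8.4 dq 0.37
8 [ 0.06  0.65  0.17  2.05 -0.61  0.    2.59] err 14.8 11.3 dq 0.39
--
1 [ 0.16  0.65  0.06  2.05 -0.8   0.    2.83] err 13.2 10.1 dq 0.24
4 [ 0.43  0.66 -0.23  2.05 -0.67  0.    2.83] err 7.7 5.9 dq 0.09
8 [ 0.68  0.73 -0.49  2.04 -0.54  0.04  2.83] err 0.0 0.0 dq 0.04
--
4 [ 0.65  0.8  -0.48  2.   -0.54  0.    2.83] err 1.0 0.8 dq 0.02
8 [ 0.6   0.87 -0.45  1.95 -0.54  0.    2.83] err 2.6 2.1 dq 0.02
--
10 [ 0.6   0.87 -0.45  1.95 -1.34  0.    2.68] err 2.6 2.1 dq 0.06
20 [ 0.6   0.87 -0.45  1.95 -1.46  0.    1.85] err 2.7 2.1 dq 0.09
--
[[0.1, -2.69, 0.27, 0.0, 0.0, 0.0, -1], [0.1, -2.69, 0.27, 0.0, 0.0, 0.0, -1], [0.1, -2.7, 0.27, 0.0, 0.0, 0.0, -1], [0.1, -2.69, 0.27, 0.0, 0.0, 0.0, -1], [0.1, -2.69, 0.27, 0.0, 0.0, 0.0, -1]]
[[0.1, -2.69, 0.27, 0.0, 0.0, 0.0, -1]]
-- [ 543.2278 -152.3915  178.084 ]
[[-0.0, -0.0, 0.0, 0.05, -0.038, 0.008, -1], [-0.0, -0.0, 0.0, 0.05, -0.038, 0.008, -1], [-0.0, 0.0, 0.0, 0.05, -0.038, 0.008, -1], [-0.0, 0.0, 0.0, 0.05, -0.038, 0.008, -1], [-0.0, 0.0, 0.0, 0.05, -0.038, 0.008, -1]]
[[-0.0, 0.0, 0.0, 0.05, -0.038, 0.008, -1], [-0.0, 0.0, 0.0, 0.05, -0.038, 0.008, -1], [-0.0, 0.0, 0.0, 0.05, -0.038, 0.008, -1]]
-- [ 543.2278 -152.3915  178.084 ]
```

```bash
cat > s2.py <<'E'
from sim import *
s=sense();q=s['qpos'];p=s['eef_pos'];R=Ro.from_euler('xyz',s['orientation']).as_matrix()
H=C(-50)
for l1 in (.3,.5,.7):
  for l2 in (.3,.5):
    print('#####',l1,l2)
    M=R@Ro.from_rotvec([l1,0,0]).as_matrix();L=RG@Ro.from_rotvec([l2,0,0]).as_matrix()
    run(q,p,R,[(H,R,6),(H,M,8),(H,L,8),(H,RG,8),(C(24),RG,8),(C(26),RG@Ro.from_rotvec([0,0,1.9]).as_matrix(),20)])
E
python3 s2.py
```

```text
##### 0.3 0.3
3 [ 0.42  0.66 -0.46  1.93  0.45  0.44  1.6 ] err 0.0 0.0 dq 0.06
6 [ 0.58  0.74 -0.52  1.78  0.45  0.54  1.76] err 0.0 0.0 dq 0.05
--
4 [ 0.38  0.68 -0.29  1.89  0.57  0.38  1.57] err 0.0 0.0 dq 0.07
8 [0.1  0.67 0.05 1.98 0.68 0.21 1.37] err 0.0 0.0 dq 0.10
--
4 [0.1  0.66 0.12 2.06 0.55 0.   1.49] err 3.3 2.5 dq 0.10
5 [0.14 0.66 0.08 2.06 0.38 0.   1.67] err 5.4 4.1 dq 0.18
6 [0.18 0.65 0.04 2.06 0.13 0.   1.93] err 7.4 5.7 dq 0.25
7 [ 0.22  0.65  0.    2.05 -0.17  0.    2.24] err 9.5 7.2 dq 0.31
8 [ 0.26  0.65 -0.04  2.05 -0.49  0.    2.56] err 11.5 8.8 dq 0.32
--
1 [ 0.33  0.65 -0.12  2.05 -0.7   0.    2.81] err 10.1 7.7 dq 0.25
4 [ 0.51  0.68 -0.31  2.05 -0.63  0.    2.83] err 5.7 4.3 dq 0.06
8 [ 0.68  0.73 -0.49  2.04 -0.54  0.04  2.83] err 0.0 0.0 dq 0.04
--
4 [ 0.65  0.8  -0.48  2.   -0.54  0.    2.83] err 1.0 0.8 dq 0.02
8 [ 0.6   0.87 -0.45  1.95 -0.54  0.    2.83] err 2.6 2.1 dq 0.02
--
10 [ 0.6   0.87 -0.45  1.95 -1.34  0.    2.68] err 2.6 2.1 dq 0.06
20 [ 0.6   0.87 -0.45  1.95 -1.46  0.    1.85] err 2.7 2.1 dq 0.09
--
##### 0.3 0.5
3 [ 0.42  0.66 -0.46  
[... 5770 characters left out ...]
 err 8.4 6.4 dq 0.27
3 [-0.42  0.82  0.69  2.07 -0.54  0.    2.32] err 10.0 7.6 dq 0.27
4 [-0.38  0.79  0.64  2.06 -0.77  0.    2.56] err 11.6 8.8 dq 0.25
5 [-0.33  0.77  0.59  2.06 -0.97  0.    2.77] err 13.1 10.0 dq 0.21
8 [-0.15  0.69  0.39  2.05 -0.97  0.    2.83] err 17.4 13.3 dq 0.07
--
4 [ 0.35  0.65 -0.14  2.05 -0.71  0.    2.83] err 9.7 7.4 dq 0.12
8 [ 0.68  0.73 -0.49  2.04 -0.54  0.04  2.83] err 0.0 0.0 dq 0.06
--
4 [ 0.65  0.8  -0.48  2.   -0.54  0.    2.83] err 1.0 0.8 dq 0.02
8 [ 0.6   0.87 -0.45  1.95 -0.54  0.    2.83] err 2.6 2.1 dq 0.02
--
10 [ 0.6   0.87 -0.45  1.95 -1.34  0.    2.68] err 2.6 2.1 dq 0.06
20 [ 0.6   0.87 -0.45  1.95 -1.46  0.    1.85] err 2.7 2.1 dq 0.09
--
```

```bash
cat > s3.py <<'E'
from sim import *
s=sense();q=s['qpos'];p=s['eef_pos'];R=Ro.from_euler('xyz',s['orientation']).as_matrix()
F=lambda a:RG@Ro.from_rotvec([0,0,a]).as_matrix()
for hh in (-50,-30,-15):
  H=C(hh)
  for ph in (-1.5,-2,-2.5,-3):
    print('#####',hh,ph)
    run(q,p,R,[(C(-50),R,6),(H,RG,8),(H,F(ph),20),(C(24),F(ph),8),(C(26),F(ph+1.9),20)])
E
python3 s3.py | grep -v "^1 \|^4 \|^3 "
```

```text
##### -50 -1.5
6 [ 0.58  0.74 -0.52  1.78  0.45  0.54  1.76] err 0.0 0.0 dq 0.05
--
8 [ 0.71  0.74 -0.54  2.04  0.51  0.04  1.79] err 0.0 0.0 dq 0.07
--
10 [ 0.73  0.74 -0.57  2.04  0.88  0.05  2.17] err 0.0 0.0 dq 0.04
20 [ 0.77  0.76 -0.66  2.04  1.23  0.11  2.57] err 0.0 0.0 dq 0.05
--
8 [ 0.6   0.87 -0.45  1.95  1.05  0.    2.74] err 2.7 2.1 dq 0.06
--
10 [ 0.6   0.87 -0.45  1.95  0.01  0.    2.83] err 2.7 2.1 dq 0.09
20 [ 0.6   0.87 -0.45  1.95 -0.94  0.    2.83] err 2.7 2.1 dq 0.09
--
##### -50 -2
6 [ 0.58  0.74 -0.52  1.78  0.45  0.54  1.76] err 0.0 0.0 dq 0.05
--
8 [ 0.71  0.74 -0.54  2.04  0.51  0.04  1.79] err 0.0 0.0 dq 0.07
--
10 [ 0.74  0.75 -0.59  2.04  1.    0.06  2.29] err 0.0 0.0 dq 0.05
20 [ 0.93  0.86 -0.99  2.04  1.5   0.38  2.83] err 0.7 0.5 dq 0.18
--
8 [ 0.85  1.02 -0.98  1.99  1.75  0.46  2.64] err 0.0 0.0 dq 0.03
--
10 [ 0.9   1.1  -1.14  1.99  1.72  0.61  1.75] err 0.0 0.0 dq 0.09
20 [ 0.94  1.16 -1.26  1.99  1.71  0.73  0.84] err 0.0 0.0 dq 0.09
--
##### -50 -2.5
6 [ 0.58  0.74 -0.52  1.78  0.45  0.54  1.76] err 0.0 0.0 dq 0.05
--
8 [ 0.71  0.74 -0.54  2.04
[... 5010 characters left out ...]
09
--
##### -15 -3
6 [ 0.58  0.74 -0.52  1.78  0.45  0.54  1.76] err 0.0 0.0 dq 0.05
--
8 [ 0.65  0.8  -0.48  2.01  0.49  0.    1.8 ] err 0.9 0.7 dq 0.04
--
10 [ 0.65  0.8  -0.48  2.01  0.98  0.    2.81] err 1.0 0.7 dq 0.10
12 [ 0.65  0.8  -0.48  2.01  1.26  0.    2.83] err 1.0 0.7 dq 0.15
13 [ 0.65  0.8  -0.48  2.01  1.41  0.    2.83] err 1.0 0.7 dq 0.15
14 [ 0.75  0.84 -0.68  2.02  1.71  0.16  2.71] err 0.0 0.0 dq 0.30
20 [ 0.66  0.8  -0.51  2.02  2.46  0.04  2.83] err 0.0 0.0 dq 0.15
--
8 [ 0.64  0.89 -0.53  2.    2.47  0.11  2.83] err 0.0 0.0 dq 0.01
--
10 [ 0.7   0.92 -0.65  1.99  2.03  0.18  2.34] err 0.0 0.0 dq 0.05
20 [ 0.81  0.99 -0.89  1.99  1.79  0.37  1.68] err 0.0 0.0 dq 0.08
--
```

send_rows(moves=[[0.1,-2.7,0.27,0,0,0,-1],[0.1,-2.7,0.27,0,0,0,-1],[0.1,-2.7,0.27,0,0,0,-1],[0.1,-2.7,0.27,0,0,0,-1],[0.1,-2.7,0.27,0,0,0,-1]])

```text
clock: 6.87
eef_pos: [535.3, -129.4, 182.1]
orientation: [3.137, 0.222, -2.793]
wrist_force: [0.3, 0.2, -0.2]
width: 85.0
```

send_rows(moves=[[0.1,-2.7,0.27,0,0,0,-1],[0,0,0,0,0,0,-1]])

```text
clock: 7.03
eef_pos: [544.3, -158.7, 178.1]
orientation: [3.138, 0.221, -2.799]
wrist_force: [0.1, -0.9, -0.3]
width: 85.6
```

Run:
```python
from sim import *
s=sense();print(s['qpos'],s['eef_pos'])
i=camera_info("wrist");p,d=read_camera("wrist");cv2.imwrite("pics/w2.png",p);P=cloud(i,d)
r=outline_of("wrist","cap_top")
for a in r[:1]:
    m=a['mask']&(d>0);q=P[m];h=q@N;t=np.percentile(h,60);g=q[abs(h-t)<3];print(a['score'],t,cv2.minEnclosingCircle(np.column_stack([g@UP,g@BY]).astype(np.float32)),len(g))
R=Ro.from_euler('xyz',s['orientation']).as_matrix()
plan([(C(-40),RG,5,-1)])
```

```text
[ 0.5864  0.7435 -0.5279  1.7753  0.4515  0.5465  1.7579] [ 544.2776 -158.6704  178.1276]
0.97 -126.55955914014292 ((485.646728515625, -330.5835876464844), 29.090131759643555) 10142
[[-0.06, 0.03, 0.21, 0.001, -0.06, -0.001, -1], [-0.05, 0.04, 0.21, 0.001, -0.06, -0.001, -1], [-0.03, 0.03, 0.21, 0.001, -0.06, -0.001, -1], [-0.03, 0.04, 0.21, 0.001, -0.06, -0.001, -1], [-0.0, 0.03, 0.22, 0.001, -0.06, -0.001, -1]]
-- [ 547.9371 -150.6851  169.3589]
```

View pics/w2.png

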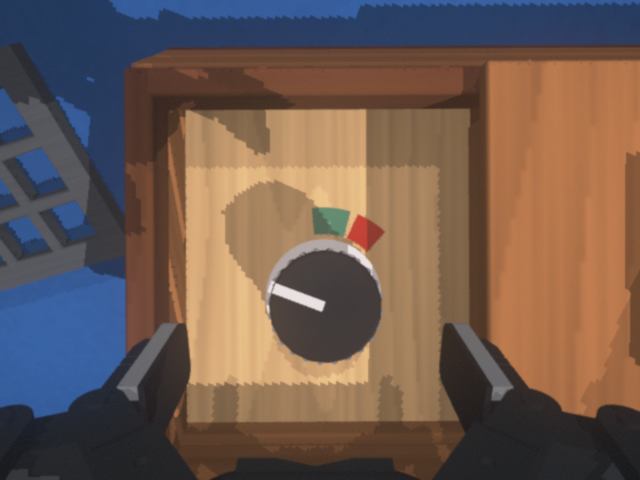

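```bash
cat > ang.py <<'E'
from sim import *
def angs(c,tag,cen=(485.6,-330.3)):
    i=camera_info(c);p,d=read_camera(c);cv2.imwrite(f"pics/{tag}.png",p);P=cloud(i,d)
    B,G,Rr=[p[...,k].astype(int) for k in range(3)]
    u=P@UP-cen[0];v=P@BY-cen[1];h=P@N;rad=np.hypot(u,v);ok=d>0
    # clockwise angle seen from above, from down-slope direction(-UP): looking down with +N toward viewer
    A=lambda m:np.angle(np.exp(1j*np.arctan2(v,u))) 
    cw=-np.arctan2(v,u)  # clockwise positive, zero at +UP
    def rel(m): # rel to down-slope
        return np.angle(np.exp(1j*(cw[m]-np.pi)))
    g=ok&(rad<75)&(rad>30)&(G>Rr+15)&(G>B);r=ok&(rad<75)&(rad>30)&(Rr>150)&(G<90)&(B<90)
    w=ok&(rad<27)&(h>-135)&(np.minimum(np.minimum(B,G),Rr)>150)
    for n,m in (('green',g),('red',r),('white',w)):
        if m.sum()>3:
            a=rel(m);print(n,m.sum(),'med %.3f'%np.median(a),np.percentile(a,[2,98]),'rad',np.percentile(rad[m],[2,98]),'h',np.median(h[m]))
    if w.sum()>3:
        uu,vv=u[w],v[w];k=cv2.fitLine(np.column_stack([uu,vv]).astype(np.float32),cv2.DIST_L2,0,.01,.01).ravel()
        dr=k[:2]*np.sign(k[:2]@[uu.mean(),vv.mean()]);off=k[2]*k[1]-k[3]*k[0]
        print('pointer line %.3f'%np.angle(np.exp(1j*(-np.arctan2(dr[1],dr[0])-np.pi))),'offset',off)
E
python3 - <<'E'
from ang import *
angs("wrist","w3")
E
```

```text
green 812 med 0.098 [-0.1103  0.3034] rad [37.9295 52.2187] h -172.19077129387273
red 439 med 0.519 [0.4084 0.7262] rad [37.5409 52.0143] h -172.1900627670131
white 563 med -1.207 [-1.7514 -0.641 ] rad [ 2.1524 26.4222] h -125.87634108713829
pointer line -1.207 offset 0.009475708
```

```bash
sed -i 's/486\*UP-329\*BY+(-125-dn)/485.6*UP-330.4*BY+(-126-dn)/' sim.py
python3 - <<'E'
from sim import *
plan([(C(-40),RG,6,-1)])
E
```

```text
[[-0.04, -0.01, 0.19, 0.001, -0.05, -0.0, -1], [-0.04, -0.01, 0.2, 0.001, -0.05, -0.0, -1], [-0.02, -0.01, 0.2, 0.001, -0.05, -0.0, -1], [-0.01, -0.01, 0.19, 0.001, -0.05, -0.0, -1], [-0.0, -0.01, 0.2, 0.001, -0.05, -0.0, -1]]
[[0.0, -0.01, 0.2, 0.001, -0.05, -0.0, -1]]
-- [ 548.5971 -151.882   168.326 ]
```

send_rows(moves=[[-0.04,-0.01,0.2,0,-0.05,0,-1],[-0.04,-0.01,0.2,0,-0.05,0,-1],[-0.02,-0.01,0.2,0,-0.05,0,-1],[-0.01,-0.01,0.2,0,-0.05,0,-1],[0,-0.01,0.2,0,-0.05,0,-1]])

```text
clock: 7.6
eef_pos: [547.9, -151.2, 170.5]
orientation: [3.137, 0.474, -2.793]
wrist_force: [0.7, 0.2, -0.0]
width: 85.4
```

send_rows(moves=[[0,0,0.2,0,-0.05,0,-1],[0,0,0,0,0,-0.12,-1],[0,0,0,0,0,-0.12,-1],[0,0,0,0,0,-0.12,-1],[0,0,0,0,0,-0.12,-1]])

```text
clock: 8.02
eef_pos: [548.7, -150.8, 168.5]
orientation: [-2.884, 0.459, -2.245]
wrist_force: [0.2, -0.2, -0.2]
width: 85.7
```

```bash
cat > st.py <<'E'
from sim import *
s=sense();R=Ro.from_euler('xyz',s['orientation']).as_matrix();e=s['eef_pos']
print(s['clock'],s['qpos'],'w',s['width'],'F',s['wrist_force'],'Tz',R[:,2]@s['ft_torque'])
w=Ro.from_matrix(RG.T@R);yaw=np.arctan2((RG.T@R)[1,0],(RG.T@R)[0,0])
print('err UP,BY,N',np.array([UP@e-485.6,BY@e+330.4,N@e+126]),'phi',yaw,'tilt',np.degrees(np.arccos(np.clip(R[:,2]@ZT,-1,1))), 'zdev UP,BY',R[:,2]@UP,R[:,2]@BY)
E
python3 st.py
```

```text
8.0167 [ 0.702   0.7596 -0.5379  2.027   0.7668  0.0325  2.0138] w 85.69833169841314 F [ 0.2364 -0.1679 -0.2493] Tz 0.04944504652803619
err UP,BY,N [ 0.5052  1.0238 39.9644] phi -0.4856581927290161 tilt 0.31502131463928373 zdev UP,BY -0.001927903493904315 0.0051490423958420566
```

send_rows(moves=[[0,0,0,0,0,-0.12,-1],[0,0,0,0,0,-0.12,-1],[0,0,0,0,0,-0.12,-1],[0,0,0,0,0,-0.12,-1],[0,0,0,0,0,-0.12,-1]])

```text
clock: 8.43
eef_pos: [548.7, -150.7, 168.6]
orientation: [-2.673, 0.239, -1.648]
wrist_force: [-0.1, 0.4, -0.3]
width: 85.4
```

send_rows(moves=[[0,0,0,0,0,-0.12,-1],[0,0,0,0,0,-0.12,-1],[0,0,0,0,0,-0.12,-1],[0,0,0,0,0,-0.12,-1],[0,0,0,0,0,-0.12,-1]])

```text
clock: 8.85
eef_pos: [548.7, -150.7, 168.6]
orientation: [-2.622, -0.053, -1.119]
wrist_force: [-0.4, -0.7, -0.2]
width: 85.6
```

```bash
python3 st.py
```

```text
8.85 [ 0.7669  0.7857 -0.6619  2.0251  1.3295  0.1188  2.6631] w 85.55336201757146 F [-0.4344 -0.6637 -0.202 ] Tz -0.03379804759855487
err UP,BY,N [ 0.5974  1.0816 39.9984] phi -1.6859513312690642 tilt 0.3124399158811299 zdev UP,BY -0.0019244562983862235 0.005102208349276576
```

```bash
cat > s4.py <<'E'
from sim import *
s=sense();q=s['qpos'];p=s['eef_pos'];R=Ro.from_euler('xyz',s['orientation']).as_matrix()
F=lambda a:RG@Ro.from_rotvec([0,0,a]).as_matrix()
for a in (-1.69,-1.85,-2.0,-2.2,-2.5,-3):
    print('####',a)
    run(q,p,R,[(C(-40),F(a),max(1,int((-a-1.6)/.12))),(C(24),F(a),10),(C(26),F(a+1.3),12)])
E
python3 s4.py
```

```text
#### -1.69
1 [ 0.75  0.78 -0.62  2.03  1.36  0.09  2.63] err 0.0 0.0 dq 0.04
--
5 [ 0.64  0.81 -0.47  2.    1.33  0.    2.65] err 1.3 1.0 dq 0.02
10 [ 0.6   0.87 -0.45  1.95  1.16  0.    2.82] err 2.6 2.1 dq 0.05
--
6 [ 0.6   0.87 -0.45  1.95  0.5   0.    2.83] err 2.7 2.1 dq 0.11
12 [ 0.6   0.88 -0.45  1.95 -0.15  0.    2.83] err 2.7 2.1 dq 0.11
--
#### -1.85
1 [ 0.77  0.79 -0.66  2.03  1.37  0.12  2.71] err 0.0 0.0 dq 0.04
2 [ 0.77  0.79 -0.66  2.03  1.41  0.12  2.75] err 0.0 0.0 dq 0.04
--
5 [ 0.78  0.88 -0.75  2.01  1.71  0.22  2.47] err 0.0 0.0 dq 0.03
10 [ 0.78  0.96 -0.8   1.99  1.83  0.3   2.38] err 0.0 0.0 dq 0.02
--
6 [ 0.84  1.02 -0.96  1.99  1.75  0.44  1.83] err 0.0 0.0 dq 0.10
12 [ 0.88  1.07 -1.07  1.98  1.73  0.55  1.24] err 0.0 0.0 dq 0.10
--
#### -2.0
1 [ 0.77  0.79 -0.67  2.03  1.37  0.13  2.73] err 0.0 0.0 dq 0.07
3 [ 0.83  0.82 -0.78  2.03  1.49  0.21  2.83] err 0.2 0.2 dq 0.09
--
5 [ 0.81  0.89 -0.81  2.01  1.68  0.27  2.66] err 0.0 0.0 dq 0.03
10 [ 0.8   0.98 -0.85  1.99  1.8   0.34  2.57] err 0.0 0.0 dq 0.02
--
6 [ 0.85  1.03 -0.99  1.99  1.74  0.47  2.  ] err
[... 768 characters left out ...]
3 dq 0.12
--
5 [ 0.7   0.83 -0.58  2.02  1.98  0.09  2.82] err 0.0 0.0 dq 0.02
10 [ 0.7   0.92 -0.65  1.99  2.02  0.18  2.8 ] err 0.0 0.0 dq 0.02
--
6 [ 0.78  0.96 -0.81  1.99  1.83  0.31  2.38] err 0.0 0.0 dq 0.08
12 [ 0.84  1.02 -0.96  1.99  1.75  0.44  1.83] err 0.0 0.0 dq 0.10
--
#### -3
5 [ 0.68  0.75 -0.5   2.04  1.74  0.    2.83] err 0.6 0.4 dq 0.12
11 [ 0.68  0.75 -0.5   2.04  2.46  0.    2.83] err 0.4 0.3 dq 0.12
--
5 [ 0.66  0.82 -0.51  2.02  2.47  0.05  2.83] err 0.0 0.0 dq 0.01
10 [ 0.64  0.89 -0.53  1.99  2.48  0.1   2.83] err 0.0 0.0 dq 0.01
--
6 [ 0.68  0.91 -0.6   1.99  2.16  0.14  2.5 ] err 0.0 0.0 dq 0.06
12 [ 0.74  0.94 -0.73  1.99  1.9   0.24  2.14] err 0.0 0.0 dq 0.07
--
```

send_rows(moves=[[0,0,0,0,0,-0.12,-1],[0,0,0,0,0,-0.12,-1],[0,0,0.8,0,0,0,-1],[0,0,0.8,0,0,0,-1],[0,0,0.8,0,0,0,-1]])

```text
clock: 9.27
eef_pos: [560.0, -146.7, 147.5]
orientation: [-2.645, -0.167, -0.914]
wrist_force: [-0.4, 0.7, -0.1]
width: 85.3
```

```bash
python3 st.py
python3 - <<'E'
from sim import *
s=sense();R=Ro.from_euler('xyz',s['orientation']).as_matrix()
F=RG@Ro.from_rotvec([0,0,-1.93]).as_matrix()
plan([(C(24),F,4,-1)])
E
```

```text
9.2667 [ 0.8026  0.8695 -0.7817  2.0128  1.609   0.2343  2.64  ] w 85.2925972617268 F [-0.3978  0.6944 -0.0851] Tz -0.036757092305969984
err UP,BY,N [ 0.4079  1.0583 15.7111] phi -1.919618579576578 tilt 0.3191335383076132 zdev UP,BY -0.00185308637341286 0.005252607102518446
[[0.03, 0.02, 0.99, -0.0, 0.001, -0.003, -1], [0.02, 0.02, 1.0, -0.0, 0.001, -0.003, -1], [0.03, 0.02, 0.99, -0.0, 0.001, -0.003, -1], [0.02, 0.02, 0.99, -0.0, 0.001, -0.003, -1]]
-- [ 578.6179 -141.0091  112.8774]
```

Run:
```python
from ang import *
i=camera_info("wrist");p,d=read_camera("wrist");P=cloud(i,d)
u=P@UP;v=P@BY;h=P@N
m=(d>0)&(h>-131)&(h<-121)&(np.hypot(u-485.6,v+330.4)<38)
g=np.column_stack([u[m],v[m]]).astype(np.float32);print(m.sum(),np.median(h[m]),cv2.minEnclosingCircle(g),g.min(0),g.max(0))
angs("wrist","w4")
```

```text
13893 -126.79311396250401 ((485.49359130859375, -330.3930358886719), 29.361093521118164) [ 457.0027 -359.4328] [ 514.5023 -301.1587]
green 849 med 0.053 [-0.121   0.2914] rad [38.0967 52.34  ] h -172.32037642391168
red 80 med 0.452 [0.4078 0.5361] rad [47.168  52.4463] h -172.32471816209517
white 73 med -0.878 [-1.5105 -0.2164] rad [ 1.4198 13.7412] h -125.79079610775864
pointer line -1.165 offset -0.9228797
```

View pics/w4.png

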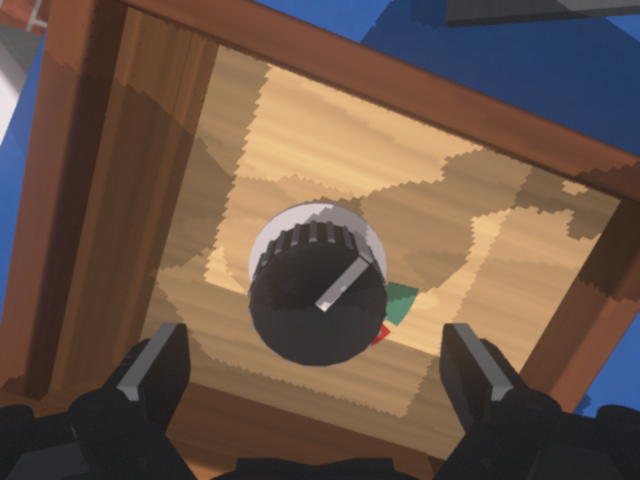

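send_rows(moves=[[0.03,0.02,1,0,0,0,-1],[0.02,0.02,1,0,0,0,-1],[0.03,0.02,1,0,0,0,-1],[0.02,0.02,1,0,0,0,-1],[0,0,0,0,0,0,-1]])

```text
clock: 9.78
eef_pos: [578.5, -141.2, 111.6]
orientation: [-2.646, -0.165, -0.914]
wrist_force: [-0.3, -0.6, -0.2]
width: 85.7
```

```bash
python3 st.py
```

```text
9.7833 [ 0.7893  0.9711 -0.8262  1.9832  1.7801  0.3151  2.5008] w 85.67418896136334 F [-0.2954 -0.5758 -0.2117] Tz 0.03966775433608131
err UP,BY,N [ -0.8209  -0.0904 -24.9657] phi -1.9187757309061215 tilt 0.38943733002421 zdev UP,BY -0.003111339662637602 0.006042976814380375
```

send_rows(moves=[[0,-0.07,0,0,0,0,-1],[0,0,0,0,0,0,0],[0,0,0,0,0,0,0.5],[0,0,0,0,0,0,1],[0,0,0,0,0,0,1]], squeeze=70)

```text
clock: 10.2
eef_pos: [578.6, -142.1, 113.3]
orientation: [-2.646, -0.168, -0.916]
wrist_force: [-9.6, -2.7, 10.9]
width: 54.2
```

send_rows(moves=[[0,0,0,0,0,0,1],[0,0,0,0,0,0,1]])

```text
clock: 10.37
eef_pos: [578.6, -142.1, 113.3]
orientation: [-2.646, -0.168, -0.916]
wrist_force: [-9.1, -2.6, 9.8]
width: 54.1
```

```bash
python3 st.py
```

```text
10.3667 [ 0.7894  0.967  -0.8244  1.9831  1.7769  0.3137  2.5022] w 54.13259008062389 F [-9.0954 -2.5508  9.829 ] Tz -0.05187439410312252
err UP,BY,N [ -0.2163  -1.019  -23.4141] phi -1.918336063055544 tilt 0.24765892439906814 zdev UP,BY -0.002676526877111507 0.003394080073578025
```

send_rows(moves=[[0,0,0.01,0,0,0.08,1],[0,0,0.01,0,0,0.08,1],[0,0,0.01,0,0,0.08,1],[0,0,0.01,0,0,0.08,1],[0,0,0.01,0,0,0.08,1]])

```text
clock: 10.78
eef_pos: [578.4, -142.3, 112.6]
orientation: [-2.622, 0.031, -1.269]
wrist_force: [-12.0, -5.1, 10.6]
width: 54.3
```

```bash
python3 st.py
python3 - <<'E'
from ang import *
angs("wrist","w5")
E
```

```text
10.7833 [ 0.8308  1.0034 -0.9217  1.9819  1.736   0.4003  2.1588] w 54.334457331889574 F [-12.0459  -5.1074  10.5554] Tz -0.14560344450653095
err UP,BY,N [ -0.7376  -1.1236 -23.9414] phi -1.5144235274997588 tilt 0.2763068986060985 zdev UP,BY -0.0036262192172695773 0.003179075935425323
green 1221 med 0.033 [-0.1303  0.241 ] rad [37.421  52.4525] h -172.315796903684
white 1131 med -0.807 [-1.3403 -0.3096] rad [ 2.0618 26.2063] h -126.77521839466277
pointer line -0.800 offset 0.083856106
```

View pics/w5.png

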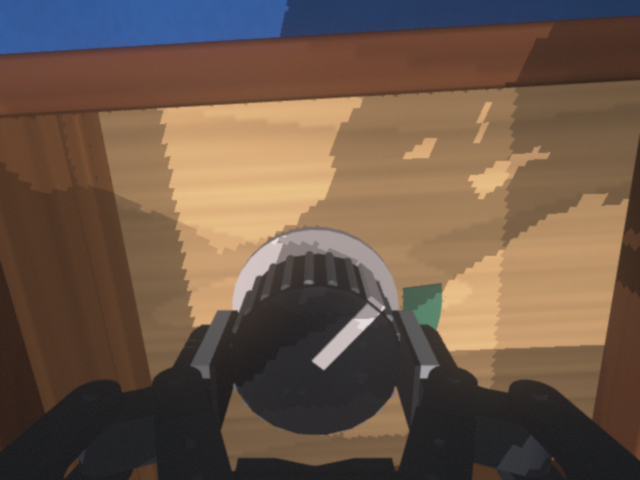

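send_rows(moves=[[0,0,0.01,0,0,0.1,1],[0,0,0.01,0,0,0.1,1],[0,0,0.01,0,0,0.1,1],[0,0,0.01,0,0,0.1,1],[0,0,0.01,0,0,0.1,1]])

```text
clock: 11.25
eef_pos: [578.1, -142.2, 111.7]
orientation: [-2.692, 0.268, -1.717]
wrist_force: [-15.5, -3.8, 8.5]
width: 53.9
```

```bash
python3 st.py
python3 - <<'E'
from ang import *
angs("wrist","w6")
E
```

```text
11.25 [ 0.868   1.0444 -1.0179  1.981   1.7127  0.4901  1.7016] w 53.94621026256594 F [-15.4879  -3.801    8.5317] Tz -0.2065127660580726
err UP,BY,N [ -1.3855  -0.9223 -24.5781] phi -1.0132895103945432 tilt 0.34482240672627096 zdev UP,BY -0.00480497853053391 0.003623743148610668
green 1743 med 0.092 [-0.118   0.3073] rad [37.7442 52.2829] h -172.2891375743922
red 742 med 0.491 [0.3966 0.617 ] rad [37.3175 52.3107] h -172.27378769427295
white 1205 med -0.306 [-0.8083  0.2496] rad [ 2.1647 26.4525] h -127.40464190144324
pointer line -0.308 offset -0.013908386
```

send_rows(moves=[[0,0,0.01,0,0,0.08,1],[0,0,0,0,0,0.08,1],[0,0,0,0,0,0.08,1],[0,0,0,0,0,0.04,1],[0,0,0,0,0,0,1]])

```text
clock: 11.72
eef_pos: [577.9, -142.0, 111.4]
orientation: [-2.779, 0.379, -1.986]
wrist_force: [-18.1, -3.4, 8.9]
width: 54.0
```

```bash
python3 st.py
python3 - <<'E'
from ang import *
angs("wrist","w7")
E
```

```text
11.7167 [ 0.8843  1.065  -1.0632  1.9809  1.7053  0.5334  1.4409] w 54.04471717183609 F [-18.0595  -3.3516   8.8889] Tz -0.26078252444132277
err UP,BY,N [ -1.6518  -0.6868 -24.7333] phi -0.7352623287720282 tilt 0.38030643340314024 zdev UP,BY -0.005171266475848257 0.0041611395310623125
green 1839 med 0.092 [-0.1199  0.307 ] rad [37.7416 52.2155] h -172.265228389184
red 889 med 0.503 [0.395  0.7066] rad [37.3257 52.2735] h -172.25070597669242
white 1244 med -0.032 [-0.605   0.5094] rad [ 2.0665 26.5395] h -127.55625073312487
pointer line -0.027 offset 0.036845654
```

send_rows(moves=[[0,0,0,0,0,0.05,1],[0,0,0,0,0,0,1],[0,0,0,0,0,0,1]])

```text
clock: 12.02
eef_pos: [577.9, -142.0, 111.4]
orientation: [-2.797, 0.395, -2.034]
wrist_force: [-18.3, -2.8, 7.6]
width: 54.3
```

```bash
python3 st.py
python3 - <<'E'
from ang import *
angs("wrist","w8")
E
python3 st.py; python3 -c "
from h import *
print(sense()['ft_torque'],sense()['effort'])"
```

```text
12.0167 [ 0.8868  1.0682 -1.0703  1.9809  1.7042  0.5405  1.3962] w 54.281351717983505 F [-18.2562  -2.7576   7.5607] Tz -0.24276929704411077
err UP,BY,N [ -1.697   -0.688  -24.7153] phi -0.6879905941566844 tilt 0.3851593494469346 zdev UP,BY -0.0053495847459885115 0.004070695692071383
green 1840 med 0.090 [-0.1187  0.3064] rad [37.7481 52.1487] h -172.2773133187088
red 894 med 0.501 [0.3947 0.6992] rad [37.3758 52.2437] h -172.32533874675613
white 1250 med 0.019 [-0.5358  0.5208] rad [ 2.0284 26.5526] h -127.51807727349146
pointer line 0.022 offset 0.053411514
12.0667 [ 0.8867  1.0682 -1.0703  1.9809  1.7042  0.5404  1.3965] w 54.05574740789479 F [-18.132   -3.2012   8.3143] Tz -0.26752622646713337
err UP,BY,N [ -1.693   -0.6604 -24.7198] phi -0.6882661531943982 tilt 0.38672684731207085 zdev UP,BY -0.00533522349905341 0.004134315563955466
[-0.5803  2.7936  0.5553] [ -4.2711 -82.645  -23.3826 -15.1156   2.3558  -2.9954  -0.3201]
```

View pics/w8.png

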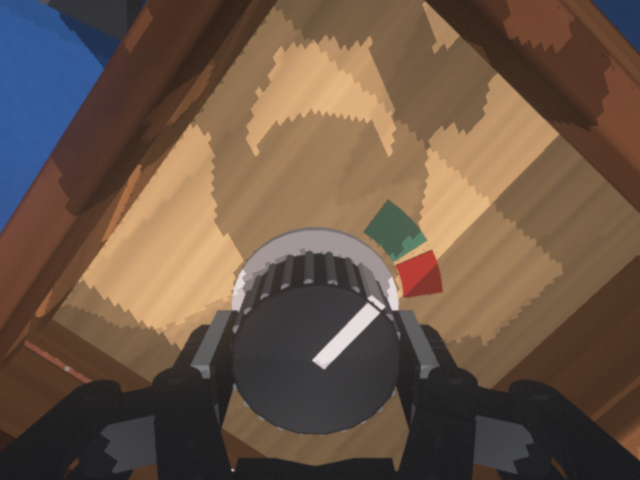

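send_rows(moves=[[0,0,0,0,0,0,0.3],[0,0,0,0,0,0,-0.5],[0,0,0,0,0,0,-1],[0,0,0,0,0,0,-1],[0,0,-1,0,0,0,-1]])

```text
clock: 12.48
eef_pos: [574.8, -142.9, 119.6]
orientation: [-2.796, 0.397, -2.033]
wrist_force: [0.0, -0.7, -0.5]
width: 85.4
```

send_rows(moves=[[0,0,-1,0,0,0,-1],[0,0,-1.5,0,0,0,-1],[0,0,-1.5,0,0,0,-1],[0,0,-1.5,0,0,0,-1],[0,0,0,0,0,0,-1]])

```text
clock: 12.9
eef_pos: [548.9, -153.4, 170.2]
orientation: [-2.792, 0.397, -2.032]
wrist_force: [0.3, 1.1, -0.2]
width: 85.1
```

```bash
python3 st.py
python3 - <<'E'
from ang import *
angs("wrist","w9");angs("top","t9")
E
cat > s5.py <<'E'
from sim import *
s=sense();q=s['qpos'];p=s['eef_pos'];R=Ro.from_euler('xyz',s['orientation']).as_matrix()
def bar(by,n):return 485.3*UP+by*BY+n*N
for t in (.0,.15,.3):
    Rb=RG@Ro.from_rotvec([0,t,0]).as_matrix()
    print("####",t)
    run(q,p,R,[(bar(-167.1,-50),Rb,8),(bar(-167.1,-98),Rb,5),(bar(-331,-98),Rb,16),(bar(-331,-30),Rb,5)])
E
python3 s5.py
```

```text
12.9 [ 0.9657  0.9372 -1.1087  2.0157  1.4897  0.4972  1.559 ] w 85.10808010996503 F [ 0.2556  1.0949 -0.2026] Tz -0.013907060983817781
err UP,BY,N [ 0.7429 -1.5007 41.6836] phi -0.6888573034315326 tilt 0.15474419076766896 zdev UP,BY -0.0011576108460926715 0.0024401263110109253
green 991 med 0.097 [-0.1105  0.3062] rad [37.8812 52.2866] h -172.22540982652149
red 491 med 0.510 [0.4021 0.7175] rad [37.5658 51.8797] h -172.29967981033496
white 624 med 0.015 [-0.5747  0.6274] rad [ 1.9928 26.3574] h -127.2005307055602
pointer line 0.015 offset 0.024926066
green 5 med 0.271 [0.1675 0.9737] rad [48.5126 52.9059] h -169.08213275351545
red 207 med -2.440 [-3.1116  3.1088] rad [42.2393 74.6477] h -297.4267026775182
white 3089 med 0.047 [-3.0463  3.0505] rad [ 3.4652 26.7359] h 323.0690808952536
pointer line -2.434 offset -1.1837529
#### 0.0
1 [ 0.95  0.93 -1.13  2.07  1.57  0.51  1.35] err 0.0 0.0 dq 0.21
2 [ 0.93  0.92 -1.16  2.12  1.63  0.55  1.15] err 0.0 0.0 dq 0.20
3 [ 0.91  0.91 -1.2   2.16  1.69  0.59  0.96] err 0.0 0.0 dq 0.19
4 [ 0.89  0.91 -1.24  2.21  1.72  0.64  0.78] err 0.0 0.0 
[... 1345 characters left out ...]
0.0 0.0 dq 0.03
5 [ 1.    0.88 -1.26  1.91  1.1   0.77  1.18] err 0.0 0.0 dq 0.03
--
#### 0.3
1 [ 0.92  0.91 -1.1   2.05  1.5   0.53  1.4 ] err 0.0 0.0 dq 0.16
4 [ 0.77  0.82 -1.09  2.1   1.38  0.62  1.05] err 0.0 0.0 dq 0.10
8 [ 0.59  0.74 -1.09  2.08  1.1   0.72  0.75] err 0.0 0.0 dq 0.07
--
2 [ 0.56  0.78 -1.06  2.07  1.15  0.71  0.71] err 0.0 0.0 dq 0.03
5 [ 0.51  0.83 -1.01  2.06  1.23  0.7   0.65] err 0.0 0.0 dq 0.03
--
8 [ 0.68  0.88 -1.05  1.94  1.14  0.76  0.94] err 0.0 0.0 dq 0.04
16 [ 0.8   0.95 -1.09  1.77  1.06  0.85  1.22] err 0.0 0.0 dq 0.03
--
2 [ 0.84  0.91 -1.12  1.78  1.01  0.88  1.25] err 0.0 0.0 dq 0.02
5 [ 0.9   0.85 -1.18  1.79  0.94  0.92  1.31] err 0.0 0.0 dq 0.02
--
```

View pics/w9.png

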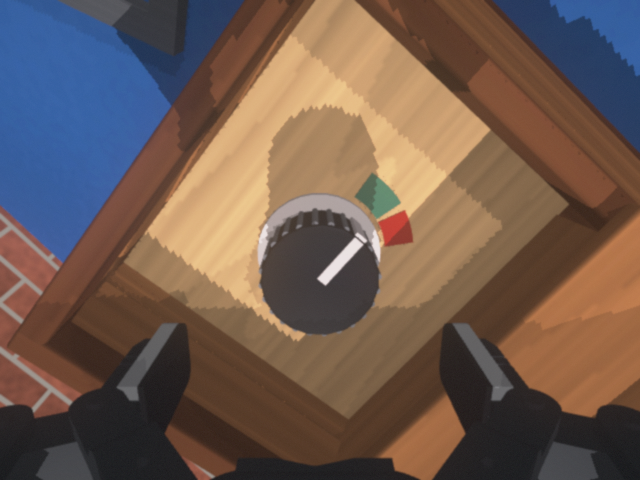

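Run:
```python
from sim import *
def bar(by,n):return 485.3*UP+by*BY+n*N
s=sense();R=Ro.from_euler('xyz',s['orientation']).as_matrix()
Rb=RG@Ro.from_rotvec([0,.3,0]).as_matrix()
plan([(bar(-325,-52),R,2,-1),(bar(-167.1,-52),Rb,9,-1)])
```

```text
[[-0.2, 0.29, -1.71, 0.0, 0.0, 0.0, -1], [-0.2, 0.28, -1.71, 0.0, 0.0, 0.0, -1]]
-- [ 530.547  -152.7323  197.625 ]
[[-1.11, 1.36, 0.01, -0.011, 0.032, 0.076, -1], [-1.01, 1.43, -0.02, -0.011, 0.032, 0.076, -1], [-0.9, 1.51, -0.02, -0.011, 0.032, 0.076, -1], [-0.77, 1.57, -0.04, -0.011, 0.032, 0.076, -1], [-0.66, 1.63, -0.04, -0.011, 0.032, 0.076, -1]]
[[-0.52, 1.67, -0.05, -0.011, 0.032, 0.076, -1], [-0.4, 1.71, -0.04, -0.011, 0.032, 0.076, -1], [-0.27, 1.73, -0.03, -0.011, 0.032, 0.076, -1], [-0.13, 1.75, -0.01, -0.011, 0.032, 0.076, -1]]
-- [476.5488  -4.408  197.5789]
```

send_rows(moves=[[-0.2,0.29,-1.7,0,0,0,-1],[-0.2,0.28,-1.7,0,0,0,-1],[-1.1,1.36,0,-0.011,0.032,0.076,-1],[-1,1.43,-0.02,-0.011,0.032,0.076,-1],[-0.9,1.5,-0.02,-0.011,0.032,0.076,-1]])

```text
clock: 13.42
eef_pos: [512.2, -102.7, 196.9]
orientation: [-2.929, 0.367, -2.303]
wrist_force: [-0.2, 1.6, 0.0]
width: 85.3
```

send_rows(moves=[[-0.77,1.57,-0.04,-0.011,0.032,0.076,-1],[-0.66,1.63,-0.04,-0.011,0.032,0.076,-1],[-0.52,1.67,-0.05,-0.011,0.032,0.076,-1],[-0.4,1.7,-0.04,-0.011,0.032,0.076,-1],[-0.27,1.73,-0.03,-0.011,0.032,0.076,-1]])

```text
clock: 13.83
eef_pos: [482.2, -19.8, 197.0]
orientation: [-3.114, 0.252, -2.717]
wrist_force: [0.1, -0.7, -0.2]
width: 85.8
```

send_rows(moves=[[-0.13,1.75,0,-0.011,0.032,0.076,-1],[0,0,0,0,0,0,-1]])

```text
clock: 14.0
eef_pos: [476.5, -1.1, 197.3]
orientation: [3.138, 0.222, -2.794]
wrist_force: [0.6, 0.4, 0.9]
width: 85.4
```

```bash
python3 st.py
python3 - <<'E'
from sim import *
def bar(by,n):return 485.3*UP+by*BY+n*N
i=camera_info("wrist");p,d=read_camera("wrist");P=cloud(i,d);cv2.imwrite("pics/w10.png",p)
h=P@N;u=P@UP;v=P@BY;m=(d>0)&(h>-83)&(h<-68)&(abs(u-485)<60)&(abs(v+167)<30)
g=P[m];print(m.sum(),np.median(g@N),cv2.minAreaRect((np.column_stack([g@UP,g@BY])).astype(np.float32)))
Rb=RG@Ro.from_rotvec([0,.3,0]).as_matrix()
plan([(bar(-167.1,-97.5),Rb,4,-1)])
E
```

```text
14.0 [ 0.5664  0.7353 -1.0567  2.0768  1.0825  0.6991  0.7574] w 85.42453223680651 F [0.5954 0.3991 0.9225] Tz 0.04840307375061318
err UP,BY,N [  0.5259 166.369   73.2151] phi 0.0017686472581173213 tilt 17.291146532936548 zdev UP,BY -0.2972134033996702 0.002878157613305714
9588 -76.41703046015792 ((485.40704345703125, -168.21261596679688), (88.86107635498047, 19.889175415039062), 0.009252754040062428)
[[-0.32, -0.04, 1.07, 0.0, -0.0, 0.0, -1], [-0.33, -0.03, 1.07, 0.0, -0.0, 0.0, -1], [-0.32, -0.04, 1.07, 0.0, -0.0, 0.0, -1], [-0.32, -0.04, 1.07, 0.0, -0.0, 0.0, -1]]
-- [497.9011   3.3544 158.173 ]
```

send_rows(moves=[[-0.32,-0.1,1.07,0,0,0,-1],[-0.33,-0.1,1.07,0,0,0,-1],[-0.32,-0.1,1.07,0,0,0,-1],[-0.32,-0.1,1.07,0,0,0,-1],[0,0,0,0,0,0,0]], squeeze=40)

```text
clock: 14.47
eef_pos: [498.7, -1.2, 156.6]
orientation: [3.141, 0.221, -2.792]
wrist_force: [0.4, -0.3, -0.2]
width: 75.5
```

send_rows(moves=[[0,0,0,0,0,0,0.5],[0,0,0,0,0,0,1],[0,0,0,0,0,0,1],[0,0,0,0,0,0,1],[0,0,0,0,0,0,1]])

```text
clock: 14.88
eef_pos: [498.4, -0.7, 159.0]
orientation: [3.142, 0.223, -2.793]
wrist_force: [-3.1, -0.7, 8.2]
width: 19.2
```

```bash
python3 st.py
python3 - <<'E'
from sim import *
s=sense();R=Ro.from_euler('xyz',s['orientation']).as_matrix();print(R.T@BY)
E
```

```text
14.8833 [ 0.5093  0.8142 -0.9789  2.0582  1.2036  0.6671  0.6803] w 19.20207554893206 F [-3.0945 -0.6765  8.2392] Tz 0.032118781877778786
err UP,BY,N [ -0.677  159.2458  29.6446] phi 9.612209804211644e-05 tilt 17.21196629312337 zdev UP,BY -0.29590755459564577 5.080772858866789e-06
[0.0001 1.     0.    ]
```

send_rows(moves=[[0,-0.5,0,0,0,0,1],[0,-1,0,0,0,0,1],[0,-1.5,0,0,0,0,1],[0,-1.5,0,0,0,0,1],[0,-1.5,0,0,0,0,1]])

```text
clock: 15.3
eef_pos: [519.1, -57.6, 159.0]
orientation: [3.141, 0.223, -2.792]
wrist_force: [-2.8, 1.7, 7.1]
width: 19.4
```

send_rows(moves=[[0,-1.5,0,0,0,0,1],[0,-1.5,0,0,0,0,1],[0,-1.5,0,0,0,0,1],[0,-1.5,0,0,0,0,1],[0,-1.5,0,0,0,0,1]])

```text
clock: 15.72
eef_pos: [544.7, -128.3, 159.0]
orientation: [3.141, 0.223, -2.793]
wrist_force: [-1.9, 2.2, 7.9]
width: 19.0
```

send_rows(moves=[[0,-1,0,0,0,0,1],[0,-0.5,0,0,0,0,1],[0,0,0,0,0,0,1]])

```text
clock: 15.97
eef_pos: [550.2, -143.1, 159.0]
orientation: [-3.141, 0.223, -2.794]
wrist_force: [-1.2, -3.4, 9.6]
width: 19.3
```

```bash
python3 st.py
```

```text
15.9667 [ 0.7841  0.9275 -1.0539  1.7922  1.0418  0.8158  1.2079] w 19.259082220884878 F [-1.1901 -3.429   9.6193] Tz -0.052729505043838845
err UP,BY,N [-0.7717  7.74   29.6949] phi 0.001818088241726814 tilt 17.19629604681717 zdev UP,BY -0.29564480513703156 -0.0009383746663306512
```

send_rows(moves=[[0,-0.3,0,0,0,0,1],[0,-0.3,0,0,0,0,1],[0,0,0,0,0,0,1]])

```text
clock: 16.22
eef_pos: [551.9, -148.0, 159.0]
orientation: [-3.141, 0.223, -2.793]
wrist_force: [-2.5, -2.6, 8.9]
width: 19.3
```

send_rows(moves=[[0,-0.2,0,0,0,0,1],[0,-0.1,0,0,0,0,1],[0,0,0,0,0,0,1]])

```text
clock: 16.47
eef_pos: [552.7, -150.1, 159.0]
orientation: [3.141, 0.223, -2.793]
wrist_force: [-4.6, 1.3, 10.3]
width: 19.3
```

```bash
python3 st.py
```

```text
16.4667 [ 0.7945  0.935  -1.0587  1.7743  1.0336  0.8275  1.2356] w 19.25385207742742 F [-4.6451  1.2769 10.2645] Tz -0.07089072452194993
err UP,BY,N [-0.7696  0.2907 29.6981] phi 0.00014500405832782327 tilt 17.224822119594542 zdev UP,BY -0.2961216277342532 0.0003829415280223271
```

send_rows(moves=[[0,-0.2,0,0,0,0,1],[0,-0.1,0,0,0,0,1],[0,0,0,0,0,0,1]])

```text
clock: 16.72
eef_pos: [552.8, -150.2, 159.0]
orientation: [3.137, 0.222, -2.79]
wrist_force: [-17.3, 17.2, 14.5]
width: 19.3
```

```bash
python3 st.py
python3 - <<'E'
from h import *
p,d=read_camera("top");cv2.imwrite("pics/top3.png",p[130:380,230:550].repeat(2,0).repeat(2,1))
E
```

```text
16.7167 [ 0.7972  0.9378 -1.0624  1.7703  1.0284  0.8312  1.2452] w 19.348902176088274 F [-17.2997  17.2245  14.5296] Tz 0.10474485662110682
err UP,BY,N [-0.7733  0.166  29.6411] phi -0.002175842773763963 tilt 17.25722326626054 zdev UP,BY -0.29662128964248147 0.004912843015980224
```

View pics/top3.png

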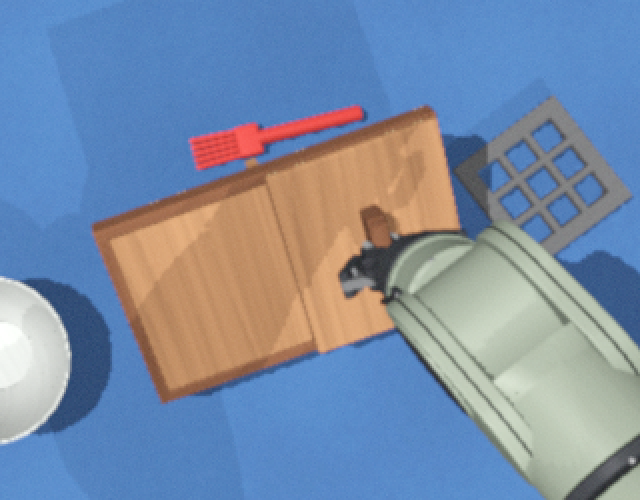

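send_rows(moves=[[0,0,0,0,0,0,0.4],[0,0,0,0,0,0,0],[0,0,0,0,0,0,-0.5],[0.5,0,-1.5,0,0,0,-0.7],[0.5,0,-2,0,0,0,-0.7]])

```text
clock: 17.18
eef_pos: [536.9, -158.9, 189.8]
orientation: [3.14, 0.221, -2.793]
wrist_force: [-1.4, 0.2, 0.0]
width: 72.3
```

send_rows(moves=[[0.5,0,-2.5,0,0,0,-0.7],[0.5,0,-3,0,0,0,-0.7],[0.5,0,-3,0,0,0,-0.7],[0,0,-2,0,0,0,-0.7],[0,0,0,0,0,0,-0.7]])

```text
clock: 17.6
eef_pos: [502.1, -172.5, 292.9]
orientation: [-3.139, 0.226, -2.793]
wrist_force: [0.3, 0.1, 0.2]
width: 72.5
```

```bash
python3 st.py
python3 - <<'E'
from h import *
p,d=read_camera("top");cv2.imwrite("pics/top4.png",p)
i=camera_info("wrist");p,d=read_camera("wrist");P=cloud(i,d);cv2.imwrite("pics/w11.png",p)
h=P@N;u=P@UP;v=P@BY;m=(d>0)&(h>-83)&(h<-68)&(abs(u-485)<60)&(abs(v+330)<30)
g=P[m];print(m.sum(),cv2.minAreaRect((np.column_stack([g@UP,g@BY])).astype(np.float32)))
for c in("top","scene"):
    read_camera(c)
    for l in ("bowl","brush","trivet"):print(c,l,[np.round(r['point'],1) for r in spot_in(c,l)[:1]])
E
```

```text
17.6 [ 0.9865  0.7401 -1.2597  1.7132  0.7703  1.0325  1.4571] w 72.47104195971313 F [0.2936 0.0658 0.2026] Tz -0.018373007625670842
err UP,BY,N [ 18.3643  -3.4461 173.2417] phi 0.0009671791790005182 tilt 17.077454036752993 zdev UP,BY -0.29365127388833734 -0.0027549522564034186
4069 ((485.4561462402344, -330.4870300292969), (19.109451293945312, 89.38458251953125), 89.96090698242188)
top bowl [array([417.2, 286.8,  23.8])]
top brush [array([685.5, -29.4,  16.7])]
top trivet [array([ 630.3, -368.1,   19.8])]
scene bowl [array([386.8, 275.9,  32.9])]
scene brush [array([696.2, -23.5,  16.6])]
scene trivet [array([ 640.1, -365.8,   21.9])]
```

View pics/w11.png

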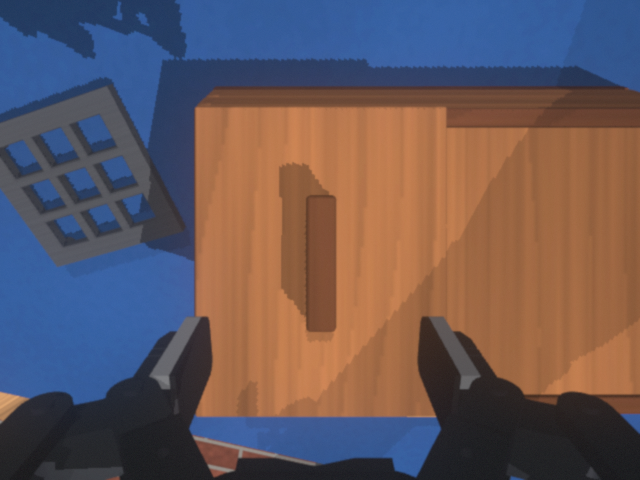

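```bash
python3 -c "
from rig import *
print(hand_in())"
```

```text
the job is handed in; nothing more can be done
None
```

The shaker cap is screwed down snug and the lid is shut. I handed the job in at about 18 s on the robot's clock.

- **Lid open:** I gripped the bar and slid the lid to about 0.162 m, measured between the bar and the cap. It was already partly open when I started.
- **Cap:** I turned it about 1.23 rad clockwise without the fingers slipping. After release, the white pointer stood inside the green arc at 0.015 rad. The arc runs from -0.11 to 0.31, so the cap is about 0.25 rad past meeting its seal.
- **Lid shut:** I slid it until it met its stop, where the push peaked at about 28 N sensed at the wrist. After letting go, the bar sat within 0.1 mm of being over the cap's axis, so the lid is fully closed.
- **Bystanders:** The bowl, brush and trivet readings were all within about 6 mm of the first ones, roughly the accuracy of the detector.
- **Robot:** The gripper was well clear and touching nothing at hand-in.

**Disagreement:** At rest on the seal, the wrist torque along the cap axis read only about 0.26 N m, where about 0.46 N m was expected. I trusted the pointer, because a torque read at rest can sit below the turning torque and there was about 20 N of force on the gripper, mostly sideways.

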